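# Finish packing the mixed carton of pump bottles, jar and soap

## Robot

A 7-joint arm with a two-finger parallel gripper is mounted at the origin on the work surface. World frame = base frame: x ahead of the robot, y to its left, z up, the work surface at z = 0. Lengths are in mm, angles in rad, forces in N, time in s.
With the tool pointing down it reaches from about 350 to 900 mm from the base axis. Payload 7.2 kg.
Tool frame: the origin (TCP) lies at the very end of the fingers, on their centre line; the grasp point (between the pads) lies 19 mm behind it; y points along the fingers, z is the direction in which the jaws open and shut, and the axes are right-handed (so a half turn about y gives the same grasp; the last joint's range is limited). The gripper opens to 88 mm and grips with 3 to 60 N. Pads are 20 mm wide; open, the fingers measure 115 mm over their backs; the gripper's body (75 mm by 178 mm) begins 61 mm behind the grasp point.
Start: joints at [1.188, 0.411, -0.013, 1.596, 0.006, 1.134, -0.082], TCP at [193.505, -594.295, 186.953] pointing down, gripper open.
Joint ranges: [-2.95, 2.95], [-0.29, 1.99], [-1.47, 1.44], [0.14, 2.54], [-1.03, 4.17], [0.13, 1.85], [-2.86, 2.86]. Speed limits (rad/s): [2.39, 2.39, 3.01, 3.01, 3.14, 3.14, 3.14].

## Interface

Orientations are given as [roll, pitch, yaw] about the fixed x, y, z axes, in that order (R = Rz(yaw) Ry(pitch) Rx(roll)).
In Python, from workcell import * gives the robot as it stands.
- The arm moves only by the tool jog_arm, never from a script. Its argument "increments" is a list of rows, each an object of numbers: "tx", "ty", "tz": the shift along the tool's x, y, z in m; "roll": the turn about the tool's y in rad; "jaw": the closure, from 0 (fully open) to 1 (shut). In form: [{"tx": .., "ty": .., "tz": .., "roll": .., "jaw": ..}, ...]. A call has 1 to 8 rows; each row is the pose to reach, as a shift and turn from the pose commanded when the call began, along the tool's axes at that moment; what a row does not reach only later rows make up. A row lasts 1/12 s, in which the tool goes at most 41.7 mm and 7.16 degrees, less where a joint would pass 70% of its speed; a pose out of reach is approached as far as the arm can. A call with a gripper value outside its range is refused whole. The fingers move at their own pace and stop on an object; "grip_force" is the grip in N (left out, the last holds). Time passes only in rows, so rows that repeat a pose let the fingers close. It gives the time, the measured TCP pose, the force and the opening at its end, in the units of the state.
- sense(): the state, without advancing time (a new reading comes with each control period).
- snapshot(name): name is "scene" or "top" or "wrist"; returns (picture, depth): 400x640x3 uint8, blue, green, red; 400x640 float32, mm along the optical axis (not along the pixel's ray), 0 where there is no reading.
- calibration(name): a dict with "K" (3x3 intrinsics, pixels), "R" (3x3) and "t" (3): a world point X has camera coordinates R X + t. Camera axes: x right, y down, z forward; pixel columns grow to the right and rows downward; lengths in mm; the calibration is good to about 2 mm. A picture is of the moment at which its call begins: read the wrist's pose just before it. calibration takes no time and is no camera call; for the wrist camera it gives the pose at the moment of the call.
- finish_job(): hands the job in, once; it reports no verdict.
The state is a dict: "t": time; "qpos": joint angles; "joint_velocities": joint speeds; "effort": joint torques, N m; "tool_pos": TCP position; "eef_rot": TCP orientation; "force": force on the tool from outside, world axes, zero at the start; "ft_torque": the same for the moment, N m; "grip_width": finger opening in mm.
Only numpy, scipy, OpenCV 4.12 (cv2) and the standard library are available. Lean on these libraries where they do the work, as an engineer would, in place of code of your own. Each camera call takes 0.05 s, during which the arm holds its last target.

## Task

Finish packing the carton: stand the two loose full-size pump bottles in the two empty end cells of its row of three, the jar that has its lid in the squarish cell, and the soap box upright in the long cell, each standing on the carton's floor. Leave the short pump bottle, the bottle with the plain screw cap and the jar without a lid standing where they are on the table, and do not disturb the pump bottle that is already packed.

Things in the scene. Friction and masses are not known exactly. Their poses are not given: they have to be found in the camera images.
- carton: Fixed low open carton, any yaw, 170 (x) x 244 (y) x 45 high, walls and floor 4, flaps folded down outside. Origin: centre of underside. Cells in mm, partitions as high as the walls: +x side, row of three 74 (x) x 76 (y), centres x 44, y -80, 0, 80 (middle one full). -x side, two, 84 in x, centres x -39: a long one, 144 in y, centred y -46; a squarish one, 88 in y, centred y 74.
- packed_pump: Full-size pump bottle, same as pump_a, already packed in the middle cell of the row of three, spout roughly towards the carton's +x side. Origin: centre of underside, z up. x: the way the spout points.
- pump_a: One of two loose full-size pump bottles, 112 mm high: white round body 44 in diameter, 76 high (sides straight to 71), black pump on top (collar 24 across, push-head 20), thin spout reaching 36 from the axis, 98 to 111 up. 0.12 kg +-30 %. Grip the body 60 to 70 up, fingers either side of the spout, not under it. Origin: centre of underside, z up. x: the way the spout points.
- pump_b: The other loose full-size pump bottle, same as pump_a. Origin: centre of underside, z up. x: the way the spout points.
- jar: Jar with its lid on: white round body 62 mm in diameter, black lid 64 in diameter from 62 to 84 up (its top). 0.2 kg +-30 %. Grip it across the lid. Origin: centre of underside, z up.
- soap_box: Upright closed cardboard soap box, 44 (x) x 96 (y) x 100 (z) mm, dark band near the top, pale labels. 0.15 kg +-30 %. Grip it near the top across its 44 mm. Origin: centre of underside, z up.
- short_pump: Look-alike, to be left: small pump bottle, as wide as the full-size ones (44 mm) but its body only 46 high, 82 in all; spout reaching 36 from the axis. Origin: centre of underside, z up. x: the way the spout points.
- capped_bottle: Look-alike, to be left: same white body as the full-size pump bottles (44 mm in diameter, 76 high) but a plain black screw cap 26 across instead of a pump, 96 high in all. Origin: centre of underside, z up.
- open_jar: Look-alike, to be left: empty white jar without a lid, open at the top, 62 mm in diameter, 66 high. Origin: centre of underside, z up.
Things that resemble listed ones, but are neither listed nor needed, are in the scene too. Leave any green, purple or turquoise look-alike of the soap_box alone.

How it is judged:
By the outcome, as a careful person would: the job done as asked, in the order asked, and still so for the second after the job is handed in, with the robot touching nothing.
It also fails if it takes over 102 s, if anything falls off the work surface, if the arm or the gripper's body presses on something with over 40 N, if the wrist force passes 120 N, or if a joint passes its speed limit or range.

## Working session

There is one attempt and no reset: what is moved stays moved. The work goes in short steps, Python scripts to look and compute and a tool call to move; the robot and the scene stay as the last step left them, time stands still between calls to the robot, and variables do not carry over. Pictures are saved under pics/ and viewed, and the job is handed in when it is done.

Besides the shell and the picture viewer there is one more tool, called after "Emit:" by a JSON object that holds its "api" and its "payload", one argument or row to a line. jog_arm: Moves the arm, as the interface text tells. Its arguments: {"type":"object","properties":{"increments":{"type":"array","items":{"type":"object","properties":{"tx":{"type":"number"},"ty":{"type":"number"},"tz":{"type":"number"},"roll":{"type":"number"},"jaw":{"type":"number"}}}},"grip_force":{"type":"number"}},"required":["increments"]}

```bash
ls; mkdir -p pics; python3 - <<'E'
from workcell import *
import cv2,numpy as np
s=sense();print(s)
for n in ("scene","top"):
    p,d=snapshot(n);cv2.imwrite(f"pics/{n}0.png",p);np.save(f"pics/{n}0.npy",d)
    c=calibration(n);print(n,c['K'],c['R'],c['t'])
    np.savez(f"pics/{n}cal.npz",**{k:np.array(c[k]) for k in 'KRt'})
E
```

```text
pics
{'t': 0.0, 'qpos': array([ 1.18777652,  0.41189334, -0.01268819,  1.59705364,  0.00558644,
        1.13426615, -0.08223867]), 'joint_velocities': array([ 0.00122511, -0.0010914 , -0.00018027, -0.00094175,  0.00108775,
        0.00038696,  0.00082746]), 'effort': array([ 1.13355554e-04, -5.87953520e+01,  6.42347373e-01, -2.91074324e+01,
       -5.35320409e-02,  1.84317370e-02,  1.59676333e-04]), 'tool_pos': array([ 193.30212788, -593.76850788,  186.10939283]), 'eef_rot': array([-1.57237757e+00, -1.09532496e-04, -2.82681433e+00]), 'force': array([-0.34495422, -0.53932187,  0.21243311]), 'ft_torque': array([0.04110409, 0.01582492, 0.03331094]), 'grip_width': 87.92081525222305}
scene [[384.87358917   0.         321.83910441]
 [  0.         384.87358917 198.23232909]
 [  0.           0.           1.        ]] [[ 0.77720909  0.62907251 -0.01462249]
 [ 0.42620008 -0.54337513 -0.72325443]
 [-0.46292498  0.5558878  -0.69042684]] [-366.06627653 -109.5659874  1191.66296812]
top [[480.60536339   0.         318.18345246]
 [  0.         480.60536339 196.61036916]
 [  0.           0.           1.        ]] [[-0.0096593  -0.99994698 -0.00356818]
 [-0.97976465  0.01017764 -0.19989411]
 [ 0.19991983  0.00156514 -0.97981101]] [  91.00936594  420.62487985 1255.11457023]
```

View pics/scene0.png

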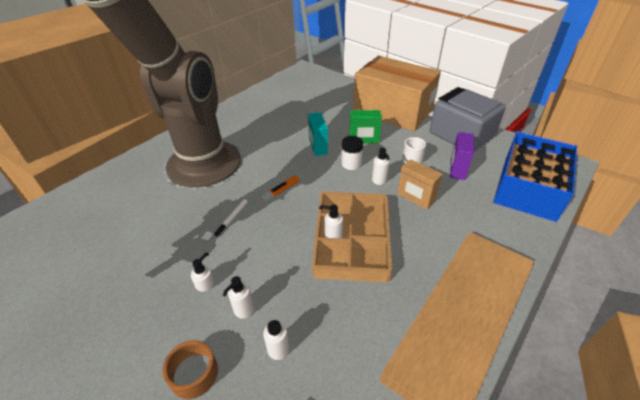

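View pics/top0.png

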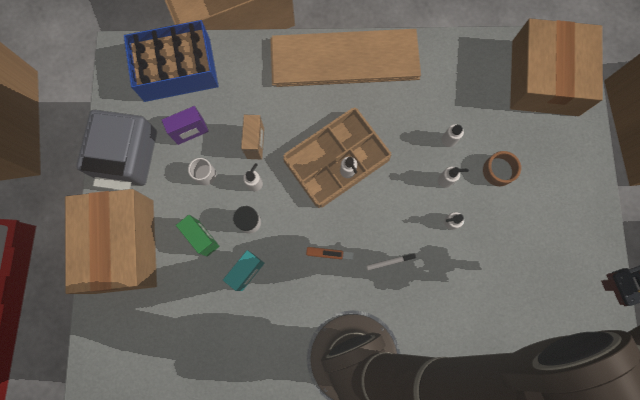

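```bash
cat > h.py <<'E'
import numpy as np,cv2
def cal(n):
    c=np.load(f"pics/{n}cal.npz");return c['K'],c['R'],c['t']
def ray(c,u,v,z):
    K,R,t=c;d=R.T@(np.linalg.inv(K)@np.array([u,v,1.]));o=-R.T@t
    return o+d*((z-o[2])/d[2])
def proj(c,X):
    K,R,t=c;p=K@(R@np.asarray(X,float)+t);return p[:2]/p[2]
def cloud(c,D):
    K,R,t=c;v,u=np.mgrid[:D.shape[0],:D.shape[1]]
    P=np.stack([u,v,np.ones_like(u)],-1)@np.linalg.inv(K).T*D[...,None]
    W=(P-t)@R;W[D<=0]=np.nan;return W
E
python3 - <<'E'
from h import *
p=cv2.imread("pics/top0.png")
a=cv2.resize(p[95:245,160:400],None,fx=3.3,fy=3.3,interpolation=cv2.INTER_CUBIC);cv2.imwrite("pics/c1.png",a)
a=cv2.resize(p[110:240,400:540],None,fx=4.5,fy=4.5,interpolation=cv2.INTER_CUBIC);cv2.imwrite("pics/c2.png",a)
W=cloud(cal("top"),np.load("pics/top0.npy"))
print("table z",np.nanmedian(W[230:240,300:400,2]))
m=np.nan_to_num(W[...,2])>12
m[:, :]&=True
n,l,s,ce=cv2.connectedComponentsWithStats(m.astype(np.uint8))
for i in range(1,n):
    if 25<s[i,4]<8000:
        q=W[l==i];zt=np.nanpercentile(q[:,2],98);T=q[q[:,2]>zt-8]
        print(i,s[i],ce[i].round(),"z98",zt.round(),"mean",np.nanmean(q,0).round(),"top",T.mean(0).round(),np.ptp(T,axis=0).round())
E
```

```text
table z 0.6918859394933463
1 [ 511   18   92   98 7914] [557.  67.] z98 126.0 mean [ 762. -564.  106.] top [ 776. -580.  122.] [241. 223.  12.]
2 [ 124   20   94   80 5627] [170.  60.] z98 104.0 mean [812. 498.  71.] top [820. 500. 101.] [198. 246.  13.]
3 [ 271   29  150   56 7314] [345.  56.] z98 33.0 mean [840.   5.  27.] top [842.   4.  28.] [167. 429.  12.]
5 [ 162  106   46   38 1047] [185. 124.] z98 104.0 mean [617. 446.  80.] top [624. 451. 100.] [ 76. 101.  11.]
6 [ 284  107  108  101 2374] [340. 157.] z98 115.0 mean [531.  26.  42.] top [494.   0. 115.] [40. 25. 16.]
8 [242 115  22  44 854] [252. 136.] z98 104.0 mean [580. 261.  86.] top [587. 264. 101.] [96. 47. 10.]
9 [442 124  22  23 330] [453. 135.] z98 100.0 mean [ 584. -280.   68.] top [ 591. -285.   97.] [24. 24. 10.]
16 [484 151  38  35 609] [502. 168.] z98 53.0 mean [ 498. -419.   38.] top [ 500. -420.   49.] [88. 88. 12.]
19 [189 158  27  27 379] [202. 170.] z98 69.0 mean [497. 404.  46.] top [497. 405.  66.] [62. 60. 12.]
21 [244 163  19  28 314] [253. 179.] z98 116.0 mean [464. 259.  77.] top [474. 260. 112.] [3
[... 171 characters left out ...]
n [357. 273.  78.] top [360. 276.  85.] [61. 60. 10.]
28 [445 212  19  18 257] [454. 220.] z98 86.0 mean [ 351. -272.   56.] top [ 353. -272.   82.] [18. 44. 11.]
29 [176 215  43  41 878] [197. 235.] z98 105.0 mean [314. 398.  89.] top [317. 404. 101.] [95. 91. 10.]
31 [307 247  37  12 253] [325. 252.] z98 23.0 mean [273.  71.  16.] top [273.  65.  18.] [28. 97. 11.]
32 [223 250  41  41 858] [243. 271.] z98 105.0 mean [222. 277.  92.] top [225. 281. 101.] [99. 90. 10.]
36 [367 253  49  17 170] [392. 261.] z98 21.0 mean [ 249. -110.   15.] top [ 248. -107.   15.] [ 41. 130.  11.]
38 [ 601  266   39   40 1036] [624. 285.] z98 349.0 mean [ 175. -526.  330.] top [ 172. -524.  346.] [66. 50. 10.]
```

View pics/c1.png

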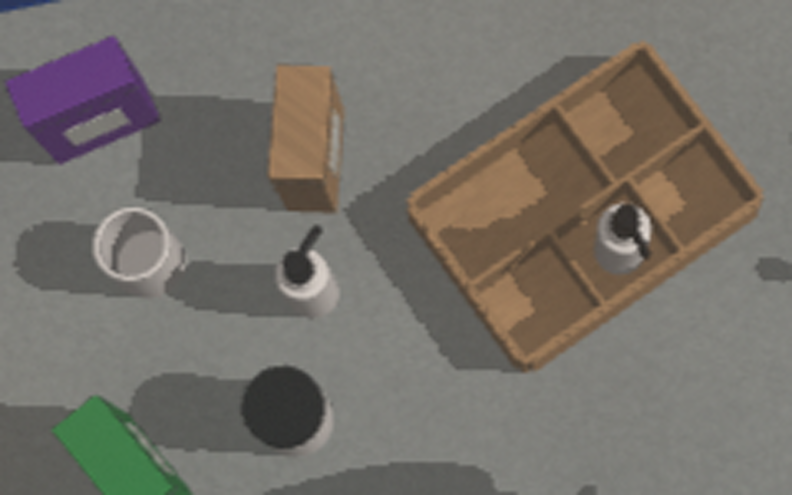

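View pics/c2.png

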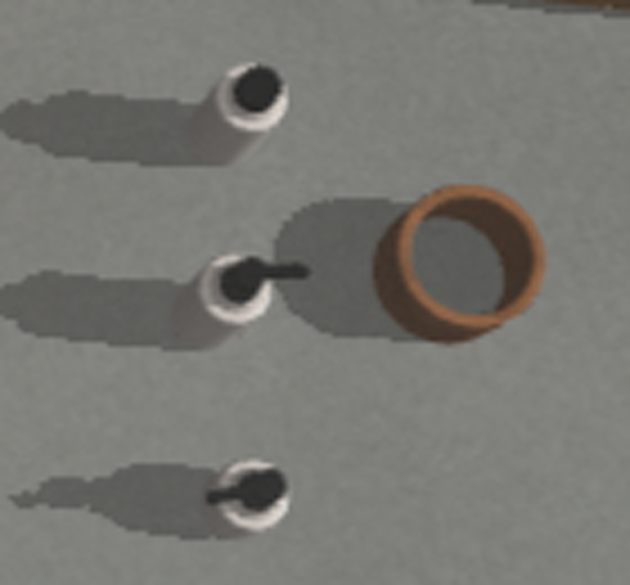

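```bash
cat > loc.py <<'E'
from h import *
from scipy.optimize import least_squares
def circ(q,r,z0,z1,g):
    q=q[(q[:,2]>z0)&(q[:,2]<z1)]
    f=least_squares(lambda c:np.hypot(q[:,0]-c[0],q[:,1]-c[1])-r,g,loss='soft_l1',f_scale=2)
    return f.x,len(q),np.abs(f.fun).mean()
E
python3 - <<'E'
from loc import *
C={n:cal(n) for n in("top","scene")}
W={n:cloud(C[n],np.load(f"pics/{n}0.npy")) for n in C}
obj=dict(pR=(468,-268,22,15,68),pL=(466,259,22,15,68),cap=(586,-281,22,15,68),short=(351,-272,22,10,42),jar=(357,273,31,10,58),ojar=(497,404,31,10,60))
for k,(x,y,r,a,b) in obj.items():
  for n in W:
    q=W[n].reshape(-1,3);q=q[np.hypot(q[:,0]-x,q[:,1]-y)<50]
    c,m,e=circ(q,r,a,b,(x,y));
    hh=q[q[:,2]>76] if k[0]=='p' else q[:0]
    t=q[q[:,2]>np.percentile(q[:,2],98)-9]
    print(k,n,c.round(1),m,e.round(2),"zmax",np.percentile(q[:,2],98).round(), "topmean",t.mean(0).round())
# spout
for k,c in (("pR",(468,-268)),("pL",(466,259)),("pk",(494,0))):
    q=W["top"].reshape(-1,3);q=q[(np.hypot(q[:,0]-c[0],q[:,1]-c[1])<55)&(q[:,2]>92)]
    r=q[np.hypot(*(q[:,:2]-q[:,:2].mean(0)).T)>15]; print(k,q.mean(0).round(),r.round().tolist()[:12])
# soap box, carton
for n in W:
    q=W[n].reshape(-1,3);s=q[(np.hypot(q[:,0]-582,q[:,1]-262)<75)&(q[:,2]>94)&(q[:,2]<108)]
    print("soap",n,cv2.minAreaRect(s[:,:2].astype(np.float32)),len(s))
    s=q[(np.hypot(q[:,0]-531,q[:,1]-26)<165)&(q[:,2]>38)&(q[:,2]<52)]
    print("carton",n,cv2.minAreaRect(s[:,:2].astype(np.float32)),len(s))
E
```

```text
pR top [ 473.9 -269.3] 104 0.52 zmax 114.0 topmean [ 473. -276.  112.]
pR scene [ 473.3 -268.6] 307 0.5 zmax 111.0 topmean [ 476. -278.  109.]
pL top [469.1 264.1] 82 0.55 zmax 114.0 topmean [475. 259. 111.]
pL scene [469.4 264.4] 217 0.98 zmax 111.0 topmean [479. 257. 109.]
cap top [ 591.9 -286.8] 121 0.73 zmax 99.0 topmean [ 590. -285.   97.]
cap scene [ 591.4 -286.1] 300 0.38 zmax 96.0 topmean [ 594. -288.   94.]
short top [ 355.2 -280.3] 58 1.02 zmax 84.0 topmean [ 353. -271.   82.]
short scene [ 354.7 -279.3] 193 0.64 zmax 81.0 topmean [ 357. -274.   79.]
jar top [360.6 276.7] 68 0.35 zmax 88.0 topmean [360. 276.  84.]
jar scene [360.9 276.8] 266 1.07 zmax 85.0 topmean [364. 272.  83.]
ojar top [495.9 402.8] 275 2.45 zmax 68.0 topmean [497. 404.  65.]
ojar scene [499.1 403.5] 374 2.07 zmax 66.0 topmean [500. 402.  62.]
pR [ 473. -275.  110.] [[481.0, -262.0, 94.0], [476.0, -259.0, 113.0], [476.0, -291.0, 111.0], [475.0, -292.0, 115.0], [476.0, -295.0, 112.0], [476.0, -298.0, 111.0], [476.0, -300.0, 112.0], [474.0, -293.0, 112.0], [474.0, -296.0, 110.0], [473.0, -297.0, 113.0], [
[... 385 characters left out ...]
 [509.0, 6.0, 120.0], [510.0, 3.0, 117.0], [511.0, -2.0, 115.0], [507.0, 11.0, 119.0], [503.0, 14.0, 112.0], [502.0, 16.0, 97.0], [501.0, 15.0, 93.0], [483.0, -9.0, 117.0], [481.0, -6.0, 115.0], [481.0, -9.0, 117.0], [479.0, -4.0, 113.0]]
soap top ((587.1795043945312, 264.624755859375), (44.822540283203125, 97.00137329101562), 87.2004165649414) 577
carton top ((537.52099609375, 33.48860168457031), (178.14707946777344, 252.2126007080078), 34.45967102050781) 1221
soap scene ((590.3119506835938, 263.2870788574219), (47.254127502441406, 95.59337615966797), 86.99409484863281) 449
carton scene ((537.7828369140625, 34.02764892578125), (176.12416076660156, 256.60772705078125), 34.7132568359375) 1409
```

```bash
cat >> h.py <<'E'
CC=np.array([537.5,33.5]);CA=np.radians(214.5)
def cw(x,y,z=0):
    c,s=np.cos(CA),np.sin(CA);return np.array([CC[0]+c*x-s*y,CC[1]+s*x+c*y,z])
E
python3 - <<'E'
from h import *
for n,(x0,x1,y0,y1) in dict(top=(270,400,100,215),scene=(300,405,180,290)).items():
    c=cal(n);F=6;p=cv2.resize(cv2.imread(f"pics/{n}0.png"),None,fx=F,fy=F,interpolation=cv2.INTER_CUBIC)
    L=[((a,-122),(a,122)) for a in(-85,85,-81,81)]+[((-85,a),(85,a)) for a in(-122,122,-118,118)]
    for (xc,yc,w,h) in((44,-80,74,76),(44,0,74,76),(44,80,74,76),(-39,-46,84,144),(-39,74,84,88)):
        k=[(xc+i*w/2,yc+j*h/2) for i,j in((-1,-1),(1,-1),(1,1),(-1,1))]
        L+=[(k[i],k[(i+1)%4]) for i in range(4)]
    for a,b in L:
        q=[tuple(int(v) for v in (proj(c,cw(*e,45))+.5)*F) for e in(a,b)]
        cv2.line(p,q[0],q[1],(0,0,255),1)
    cv2.imwrite(f"pics/ov_{n}.png",p[y0*F:y1*F,x0*F:x1*F][:600*2,:])
    im=p[y0*F:y1*F,x0*F:x1*F];s=min(800/im.shape[1],600/im.shape[0]);cv2.imwrite(f"pics/ov_{n}.png",cv2.resize(im,None,fx=s,fy=s,interpolation=cv2.INTER_AREA))
for k in((44,-80),(44,0),(44,80),(-39,-46),(-39,74)):print(k,cw(*k).round(1))
E
```

```text
(44, -80) [455.9  74.5   0. ]
(44, 0) [501.2   8.6   0. ]
(44, 80) [546.6 -57.4   0. ]
(-39, -46) [543.6  93.5   0. ]
(-39, 74) [611.6  -5.4   0. ]
```

View pics/ov_top.png

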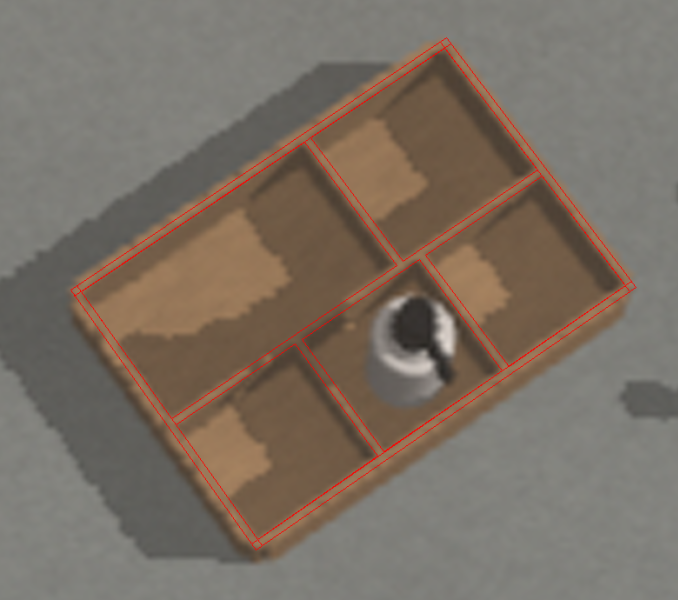

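View pics/ov_scene.png

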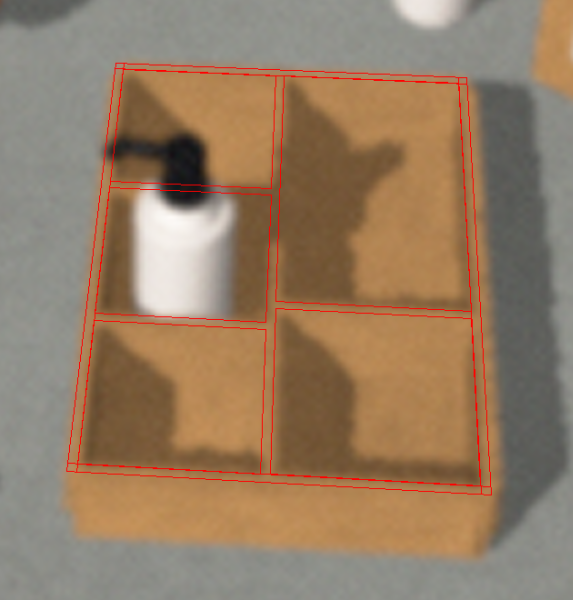

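```bash
cat > mv.py <<'E'
import sys;from workcell import *
from h import *
from scipy.spatial.transform import Rotation as Ro
# args: x y z yawdeg  -> tool increments from measured pose (m, rad)
x,y,z,yaw=map(float,sys.argv[1:5])
s=sense();p=np.array(s['tool_pos']);R=Ro.from_euler('xyz',s['eef_rot']).as_matrix()
d=R.T@(np.array([x,y,z])-p)/1000
cy=np.arctan2(R[1,0],R[0,0]);dy=(np.radians(yaw)-cy+np.pi)%(2*np.pi)-np.pi
print("t",round(s['t'],2),"pos",p.round(1),"yaw",np.degrees(cy).round(1),"q7",s['qpos'][6].round(2),"w",round(s['grip_width'],1))
print("tx %.4f ty %.4f tz %.4f roll %.3f  rows~%.1f/%.1f"%(*d,-dy,np.linalg.norm(d)/.0417,abs(np.degrees(dy))/7.16))
E
python3 mv.py 473.6 -269 187 -90; python3 - <<'E'
from h import *
p=cv2.imread("pics/top0.png");q=cv2.imread("pics/scene0.png")
A=cv2.resize(p[155:195,425:485],(390,260),interpolation=cv2.INTER_CUBIC);B=cv2.resize(p[155:195,225:285],(390,260),interpolation=cv2.INTER_CUBIC)
C=cv2.resize(q[260:330,210:310],(390,273),interpolation=cv2.INTER_CUBIC);D=cv2.resize(q[130:210,340:454],(390,273),interpolation=cv2.INTER_CUBIC)
cv2.imwrite("pics/conf.png",np.vstack([np.hstack([A,B]),np.hstack([C,D])]))
E
```

```text
t 0.1 pos [ 193.3 -593.8  186.2] yaw -162.0 q7 -0.08 w 87.8
tx -0.3671 ty -0.0005 tz -0.2221 roll -1.256  rows~10.3/10.1
```

View pics/conf.png

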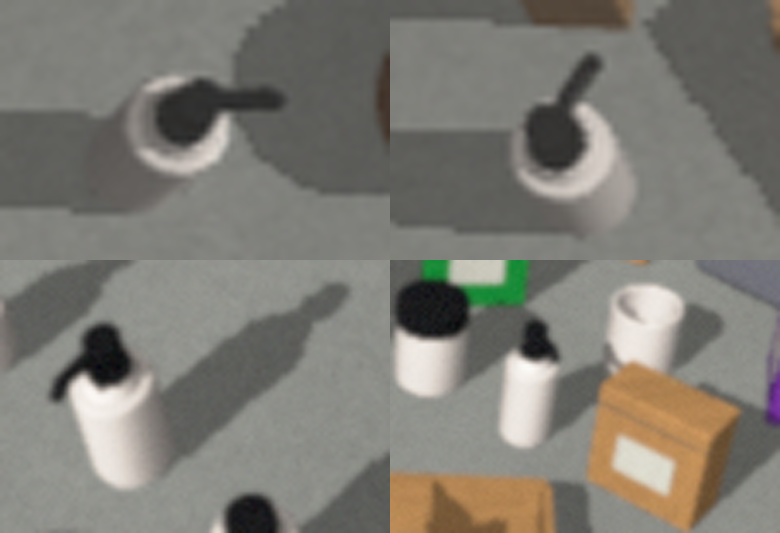

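Candidates in the top picture:
- **Pumps:** (453,174) and (252,180) have spouts and stand 112 mm high, so both are full-size. (456,220) is 82 mm high (the short one) and (456,131) has a plain cap, so both stay.
- **Jars:** (246,218) has the black lid. (201,170) is open and stays.
- **Soap box:** (253,133) is brown with a label. Purple (185,125), green (197,235) and turquoise (243,271) stay.

The crop confirms these choices.

Emit:
{"api": "jog_arm", "payload": {
  "increments": [
    {"tx": -0.367,"ty": 0,"tz": -0.222,"roll": -1.256,"jaw": 0},
    {"tx": -0.367,"ty": 0,"tz": -0.222,"roll": -1.256,"jaw": 0},
    {"tx": -0.367,"ty": 0,"tz": -0.222,"roll": -1.256,"jaw": 0},
    {"tx": -0.367,"ty": 0,"tz": -0.222,"roll": -1.256,"jaw": 0},
    {"tx": -0.367,"ty": 0,"tz": -0.222,"roll": -1.256,"jaw": 0},
    {"tx": -0.367,"ty": 0,"tz": -0.222,"roll": -1.256,"jaw": 0},
    {"tx": -0.367,"ty": 0,"tz": -0.222,"roll": -1.256,"jaw": 0},
    {"tx": -0.367,"ty": 0,"tz": -0.222,"roll": -1.256,"jaw": 0}
  ],
  "grip_force": 15
}}

```text
t: 0.77
tool_pos: [412.0, -340.2, 186.9]
eef_rot: [-1.571, -0.0, -1.821]
force: [0.9, -0.7, 0.4]
grip_width: 87.9
```

```bash
python3 mv.py 473.6 -269 187 -90
```

```text
t 0.77 pos [ 412.  -340.2  186.9] yaw -104.3 q7 0.25 w 87.9
tx -0.0842 ty -0.0001 tz 0.0421 roll -0.250  rows~2.3/2.0
```

Emit:
{"api": "jog_arm", "payload": {
  "increments": [
    {"tx": -0.08,"ty": 0,"tz": 0.04,"roll": -0.25,"jaw": 0},
    {"tx": -0.08,"ty": 0,"tz": 0.04,"roll": -0.25,"jaw": 0},
    {"tx": -0.08,"ty": 0,"tz": 0.04,"roll": -0.25,"jaw": 0},
    {"tx": -0.08,"ty": 0,"tz": 0.04,"roll": -0.25,"jaw": 0},
    {"tx": -0.08,"ty": 0,"tz": 0.04,"roll": -0.25,"jaw": 0}
  ]
}}

```text
t: 1.18
tool_pos: [469.7, -275.1, 186.5]
eef_rot: [-1.572, -0.0, -1.578]
force: [0.4, -1.1, -0.0]
grip_width: 87.8
```

```bash
python3 mv.py 473.6 -269 46 -90; python3 - <<'E'
from workcell import *
import cv2
p,d=snapshot("wrist");cv2.imwrite("pics/w1.png",p)
E
```

```text
t 1.18 pos [ 469.7 -275.1  186.5] yaw -90.4 q7 0.3 w 87.8
tx -0.0061 ty 0.1405 tz 0.0040 roll -0.007  rows~3.4/0.1
```

View pics/w1.png

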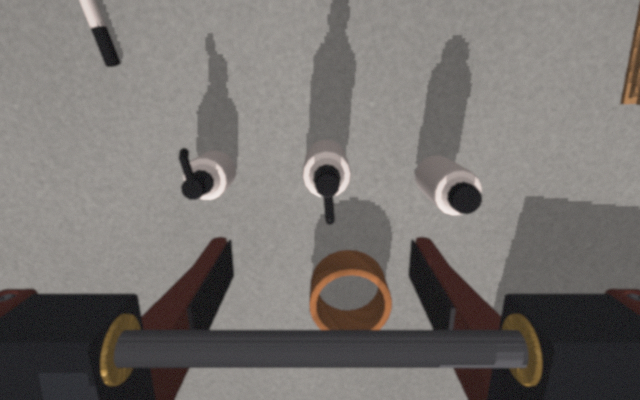

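Emit:
{"api": "jog_arm", "payload": {
  "increments": [
    {"tx": -0.006,"ty": 0.02,"tz": 0.004,"roll": 0,"jaw": 0},
    {"tx": -0.006,"ty": 0.055,"tz": 0.004,"roll": 0,"jaw": 0},
    {"tx": -0.006,"ty": 0.09,"tz": 0.004,"roll": 0,"jaw": 0},
    {"tx": -0.006,"ty": 0.115,"tz": 0.004,"roll": 0,"jaw": 0},
    {"tx": -0.006,"ty": 0.13,"tz": 0.004,"roll": 0,"jaw": 0},
    {"tx": -0.006,"ty": 0.14,"tz": 0.004,"roll": 0,"jaw": 0},
    {"tx": -0.006,"ty": 0.14,"tz": 0.004,"roll": 0,"jaw": 0},
    {"tx": -0.006,"ty": 0.14,"tz": 0.004,"roll": 0,"jaw": 0}
  ]
}}

```text
t: 1.9
tool_pos: [473.7, -269.9, 47.1]
eef_rot: [-1.571, -0.0, -1.579]
force: [0.6, 0.0, 0.0]
grip_width: 87.6
```

```bash
python3 mv.py 473.6 -269 46 -90
```

```text
t 1.9 pos [ 473.7 -269.9   47.1] yaw -90.5 q7 0.2 w 87.6
tx -0.0009 ty 0.0011 tz -0.0001 roll -0.008  rows~0.0/0.1
```

Emit:
{"api": "jog_arm", "payload": {
  "increments": [
    {"tx": 0,"ty": 0,"tz": 0,"roll": 0,"jaw": 0.3},
    {"tx": 0,"ty": 0,"tz": 0,"roll": 0,"jaw": 0.4},
    {"tx": 0,"ty": 0,"tz": 0,"roll": 0,"jaw": 0.5},
    {"tx": 0,"ty": 0,"tz": 0,"roll": 0,"jaw": 0.6},
    {"tx": 0,"ty": 0,"tz": 0,"roll": 0,"jaw": 0.6},
    {"tx": 0,"ty": 0,"tz": 0,"roll": 0,"jaw": 0.6},
    {"tx": 0,"ty": 0,"tz": 0,"roll": 0,"jaw": 0.6},
    {"tx": 0,"ty": 0,"tz": 0,"roll": 0,"jaw": 0.6}
  ]
}}

```text
t: 2.57
tool_pos: [474.3, -268.7, 47.0]
eef_rot: [-1.571, -0.0, -1.577]
force: [-0.1, 0.0, -1.2]
grip_width: 37.9
```

```bash
python3 mv.py 546.6 -57.4 190 -55.5
```

```text
t 2.57 pos [ 474.3 -268.7   47. ] yaw -90.3 q7 0.2 w 37.9
tx -0.2117 ty -0.1430 tz 0.0711 roll -0.608  rows~6.4/4.9
```

```bash
python3 - <<'E'
from workcell import *
import cv2,numpy as np
p,d=snapshot("wrist");cv2.imwrite("pics/w2.png",p)
p,d=snapshot("scene");cv2.imwrite("pics/s2.png",cv2.resize(p[220:345,170:330],None,fx=5,fy=5,interpolation=cv2.INTER_CUBIC)[:600])
print(sense()['grip_width'])
E
```

```text
35.29789936059493
```

View pics/w2.png

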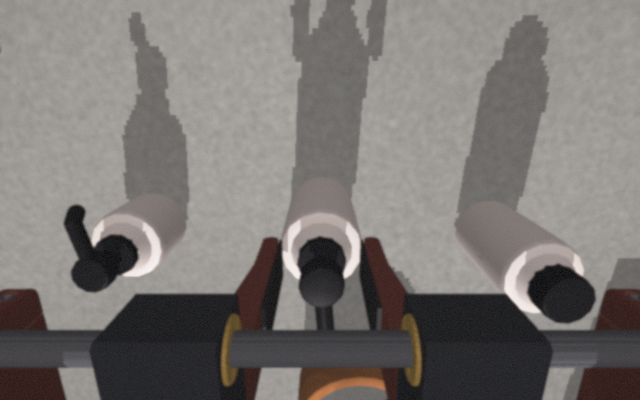

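View pics/s2.png

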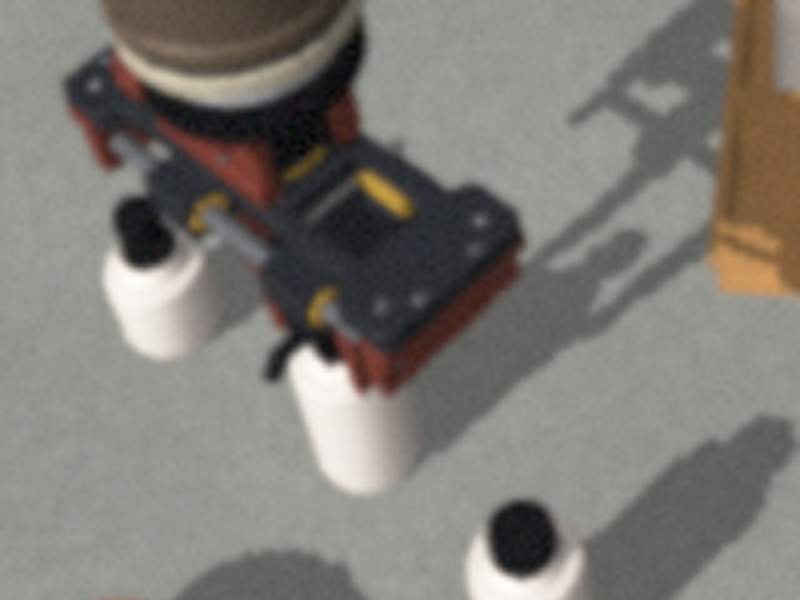

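```bash
python3 - <<'E'
from workcell import *
from loc import *
from scipy.spatial.transform import Rotation as Ro
s=sense();c=calibration("wrist");p,d=snapshot("wrist")
print(s['tool_pos'],s['grip_width'],s['force'])
c=(np.array(c['K']),np.array(c['R']),np.array(c['t']))
W=cloud(c,d)
q=W.reshape(-1,3);m=np.hypot(q[:,0]-473,q[:,1]+269)<60
a=q[m&(p.reshape(-1,3).min(1)>90)&(q[:,2]>15)&(q[:,2]<85)]
print(len(a));print(circ(a,22,15,68,(473,-269)))
# finger points: reddish / dark in z 40..70 below
for (u,v) in((275,245),(268,255),(285,265),(365,245),(378,255),(362,262),(322,220),(322,285),(300,270)):
    print(u,v,p[v,u],W[v,u].round(1))
a=circ  
print(cv2.__version__)
p2,d2=snapshot("top");W2=cloud(cal("top"),d2).reshape(-1,3)
b=W2[(np.hypot(W2[:,0]-473,W2[:,1]+269)<60)]
print(len(b),circ(b,22,15,60,(473,-269)))
p2,d2=snapshot("scene");W2=cloud(cal("scene"),d2).reshape(-1,3)
b=W2[(np.hypot(W2[:,0]-473,W2[:,1]+269)<50)]
print(len(b),circ(b,22,8,45,(473,-269)))
E
```

```text
[ 474.28939577 -268.67626437   46.93961967] 35.29789936059493 [0.80433845 0.03306634 0.02343663]
4560
(array([ 473.34929032, -267.92199382]), 1576, np.float64(0.16653410499915272))
275 245 [40 43 70] [ 452.5 -255.8   94.1]
268 255 [40 42 68] [ 450.7 -256.   103.9]
285 265 [146 149 158] [ 455.4 -272.1   82.5]
365 245 [34 40 66] [ 493.9 -257.    92.2]
378 255 [39 41 68] [ 498.2 -256.5  103.4]
362 262 [34 33 34] [ 490.9 -257.9  107.2]
322 220 [164 168 181] [ 474.1 -250.5   76.3]
322 285 [47 45 47] [ 473.9 -265.5  112.7]
300 270 [79 81 85] [ 463.3 -271.2   89.4]
4.12.0
4519 (array([ 473.9023895 , -269.41943449]), 90, np.float64(0.5692160482037456))
14245 (array([ 473.31698205, -268.73480915]), 209, np.float64(0.47373201353490185))
```

Emit:
{"api": "jog_arm", "payload": {
  "increments": [
    {"tx": 0,"ty": 0,"tz": 0,"roll": 0,"jaw": 0.65},
    {"tx": 0,"ty": 0,"tz": 0,"roll": 0,"jaw": 0.7},
    {"tx": 0,"ty": 0,"tz": 0,"roll": 0,"jaw": 0.7},
    {"tx": 0,"ty": 0,"tz": 0,"roll": 0,"jaw": 0.7}
  ]
}}

```text
t: 3.15
tool_pos: [474.3, -268.7, 46.9]
eef_rot: [-1.571, -0.0, -1.577]
force: [-0.3, -1.1, 0.7]
grip_width: 26.4
```

```bash
python3 - <<'E'
from workcell import *
from loc import *
s=sense();c=calibration("wrist");p,d=snapshot("wrist");cv2.imwrite("pics/w3.png",p)
print(s['tool_pos'],s['grip_width'],s['force'])
c=(np.array(c['K']),np.array(c['R']),np.array(c['t']))
W=cloud(c,d)
np.save("pics/w3.npy",W)
q=W.reshape(-1,3);m=np.hypot(q[:,0]-473,q[:,1]+269)<60
a=q[m&(p.reshape(-1,3).min(1)>90)&(q[:,2]>15)&(q[:,2]<85)]
print(circ(a,22,15,68,(473,-269)))
for v in range(225,300,10):
  print(v,[(u,W[v,u].round().astype(int).tolist()) for u in range(250,400,12)])
E
```

```text
[ 474.29318693 -268.71351107   46.94557528] 26.443689142730424 [-0.27642526 -1.0558049   0.6985832 ]
(array([ 473.35148115, -267.91427868]), 1574, np.float64(0.16409567520057952))
225 [(250, [422, -283, 0]), (262, [430, -284, -1]), (274, [439, -283, 0]), (286, [455, -256, 70]), (298, [462, -254, 75]), (310, [468, -253, 76]), (322, [474, -253, 77]), (334, [480, -254, 75]), (346, [486, -254, 75]), (358, [500, -283, 1]), (370, [509, -284, -1]), (382, [518, -284, 0]), (394, [526, -283, 1])]
235 [(250, [421, -291, 0]), (262, [430, -291, 0]), (274, [439, -291, 0]), (286, [455, -260, 74]), (298, [462, -258, 77]), (310, [468, -256, 82]), (322, [474, -256, 83]), (334, [480, -256, 83]), (346, [486, -258, 77]), (358, [492, -260, 74]), (370, [509, -292, 0]), (382, [518, -291, 1]), (394, [527, -292, 0])]
245 [(250, [421, -299, 0]), (262, [430, -298, 1]), (274, [452, -257, 92]), (286, [457, -257, 92]), (298, [462, -262, 82]), (310, [468, -258, 90]), (322, [474, -258, 90]), (334, [480, -258, 90]), (346, [486, -263, 80]), (358, [491, -257, 93]), (370, [510, -300, 0]), (382, [519, -299, 0]), (394, [5
[... 1036 characters left out ...]
 [419, -332, 1]), (262, [452, -256, 128]), (274, [456, -256, 128]), (286, [460, -259, 123]), (298, [464, -267, 110]), (310, [469, -266, 112]), (322, [474, -265, 113]), (334, [479, -266, 112]), (346, [492, -332, 1]), (358, [488, -259, 124]), (370, [492, -257, 127]), (382, [496, -257, 127]), (394, [529, -332, 1])]
295 [(250, [457, -234, 169]), (262, [453, -256, 135]), (274, [457, -256, 135]), (286, [460, -262, 126]), (298, [455, -342, 0]), (310, [469, -270, 113]), (322, [474, -271, 112]), (334, [479, -271, 112]), (346, [492, -342, 0]), (358, [487, -259, 131]), (370, [491, -256, 135]), (382, [488, -235, 169]), (394, [491, -235, 169])]<stdin>:12: RuntimeWarning: invalid value encountered in cast
```

View pics/w3.png

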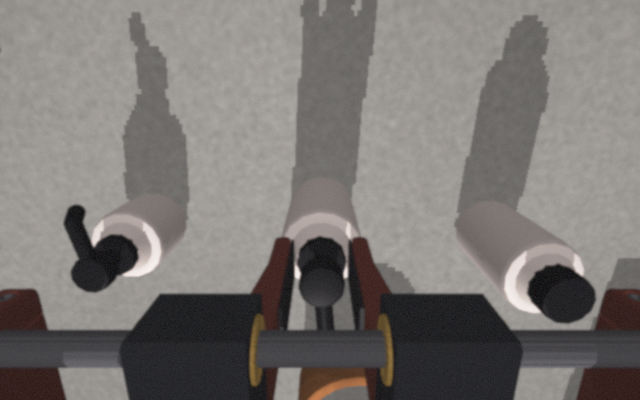

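```bash
python3 - <<'E'
from workcell import *
from loc import *
W=np.load("pics/w3.npy");p=cv2.imread("pics/w3.png")
for u in (268,274,280,284,288,358,362,368,374):
    col=[(v,W[v,u].round().tolist(),p[v,u].tolist()) for v in range(230,250,2)]
    print(u,[(c[0],c[1]) for c in col])
print(sense()['tool_pos'],sense()['qpos'])
p,d=snapshot("scene");c=cal("scene");F=6
im=cv2.resize(p,None,fx=F,fy=F,interpolation=cv2.INTER_CUBIC)
for z,col in((47,(0,0,255)),(88,(0,255,0)),(127,(255,0,0)),(168,(255,255,0))):
  for x in(474.3-20,474.3+20):
    a=(proj(c,(x,-268.7,z))+.5)*F;cv2.circle(im,tuple(a.astype(int)),4,col,-1)
cv2.imwrite("pics/s3.png",im[225*F:320*F,180*F:300*F])
E
```

```text
268 [(230, [435.0, -287.0, 1.0]), (232, [435.0, -288.0, 1.0]), (234, [434.0, -290.0, -0.0]), (236, [434.0, -292.0, -0.0]), (238, [434.0, -293.0, 0.0]), (240, [434.0, -295.0, 0.0]), (242, [434.0, -296.0, 1.0]), (244, [434.0, -299.0, -1.0]), (246, [434.0, -300.0, -1.0]), (248, [434.0, -301.0, 1.0])]
274 [(230, [439.0, -287.0, 0.0]), (232, [439.0, -288.0, 1.0]), (234, [439.0, -290.0, -0.0]), (236, [439.0, -292.0, -0.0]), (238, [439.0, -293.0, 1.0]), (240, [439.0, -295.0, 0.0]), (242, [451.0, -256.0, 90.0]), (244, [452.0, -256.0, 92.0]), (246, [452.0, -257.0, 93.0]), (248, [452.0, -257.0, 95.0])]
280 [(230, [443.0, -287.0, 0.0]), (232, [443.0, -289.0, 0.0]), (234, [443.0, -290.0, -0.0]), (236, [443.0, -292.0, -0.0]), (238, [454.0, -257.0, 84.0]), (240, [454.0, -257.0, 87.0]), (242, [454.0, -257.0, 89.0]), (244, [455.0, -256.0, 92.0]), (246, [455.0, -256.0, 94.0]), (248, [455.0, -256.0, 97.0])]
284 [(230, [454.0, -258.0, 71.0]), (232, [455.0, -258.0, 74.0]), (234, [455.0, -259.0, 74.0]), (236, [455.0, -260.0, 75.0]), (238, [456.0, -256.0, 85.0]), (240, [456.0, -257.0, 86.0]), (242, [456.0
[... 1049 characters left out ...]
]), (232, [508.0, -289.0, 1.0]), (234, [508.0, -291.0, 0.0]), (236, [508.0, -292.0, -0.0]), (238, [508.0, -294.0, -1.0]), (240, [508.0, -296.0, -0.0]), (242, [508.0, -297.0, 1.0]), (244, [495.0, -257.0, 91.0]), (246, [495.0, -257.0, 92.0]), (248, [495.0, -257.0, 96.0])]
374 [(230, [512.0, -288.0, -1.0]), (232, [512.0, -288.0, 2.0]), (234, [512.0, -291.0, -0.0]), (236, [512.0, -292.0, 1.0]), (238, [512.0, -294.0, 0.0]), (240, [513.0, -296.0, -1.0]), (242, [512.0, -297.0, 0.0]), (244, [512.0, -298.0, 1.0]), (246, [513.0, -300.0, -0.0]), (248, [513.0, -302.0, 0.0])]
[ 474.25219559 -268.68576757   46.92042341] [ 0.72696447  0.47341234 -0.38766152  1.90944443  0.24165811  0.80411583
  0.20303027]
```

View pics/s3.png

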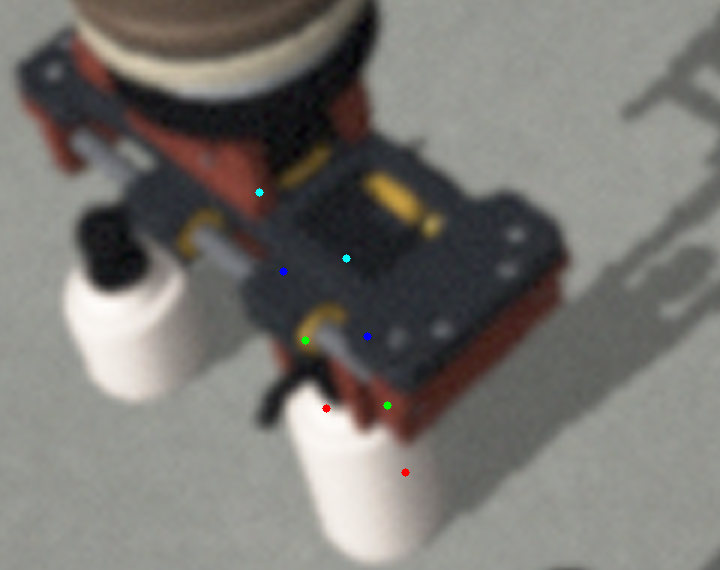

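The wrist and scene cameras agree that the fingertips are at z≈84 while the reported TCP is 47. The jaws closed around the collar, above the body, without moving the bottle. So the real tip is about 37 mm above the reported value. I'll open, go 37 mm lower, and re-check.

Emit:
{"api": "jog_arm", "payload": {
  "increments": [
    {"jaw": 0},
    {"jaw": 0},
    {"jaw": 0},
    {"jaw": 0},
    {"jaw": 0},
    {"ty": 0.01,"jaw": 0},
    {"ty": 0.02,"jaw": 0},
    {"ty": 0.02,"jaw": 0}
  ]
}}

```text
invalid input
```

```bash
cat > tip.py <<'E'
from workcell import *
from loc import *
import sys
s=sense();c=calibration("wrist");p,d=snapshot("wrist")
c=(np.array(c['K']),np.array(c['R']),np.array(c['t']))
W=cloud(c,d);cv2.imwrite(f"pics/{sys.argv[1]}.png",p)
from scipy.spatial.transform import Rotation as Ro
R=Ro.from_euler('xyz',s['eef_rot']).as_matrix()
L=(W-s['tool_pos'])@R   # tool frame
w=s['grip_width']/2
red=(p[...,2]>1.35*p[...,0])&(p[...,2]<110)
for sg in(-1,1):
    m=(np.abs(L[...,2]*sg-w-6)<10)&(np.abs(L[...,0])<16)&(L[...,1]<45)&(L[...,1]>-90)&red
    q=L[m];print("finger",sg,m.sum(),"tip y(max) %.1f"%np.percentile(q[:,1],99) if m.sum() else None,"x-range",np.percentile(q[:,0],[2,98]).round(1) if m.sum() else None,"z",np.percentile(q[:,2],[2,98]).round(1) if m.sum() else None)
print("t",s['t'],"pos",s['tool_pos'].round(1),"w",s['grip_width'],"F",s['force'].round(1))
E
python3 tip.py w4
```

```text
finger -1 1223 tip y(max) -38.6 x-range [-12.6 -10.3] z [-24.1 -15.5]
finger 1 1244 tip y(max) -38.7 x-range [-12.6 -10.5] z [13.6 22.4]
t 3.25 pos [ 474.3 -268.7   46.9] w 26.49222766104579 F [0.9 0.6 0.6]
```

View pics/w4.png

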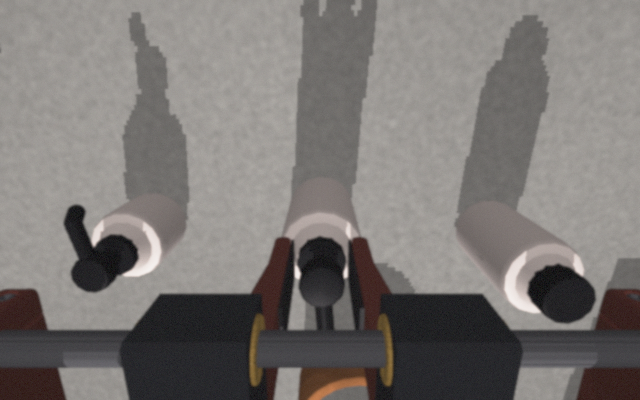

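Emit:
{"api": "jog_arm", "payload": {
  "increments": [
    {"tx": 0,"ty": 0,"tz": 0,"roll": 0,"jaw": 0},
    {"tx": 0,"ty": 0,"tz": 0,"roll": 0,"jaw": 0},
    {"tx": 0,"ty": 0,"tz": 0,"roll": 0,"jaw": 0},
    {"tx": 0,"ty": 0,"tz": 0,"roll": 0,"jaw": 0},
    {"tx": 0,"ty": 0,"tz": 0,"roll": 0,"jaw": 0},
    {"tx": 0,"ty": 0.01,"tz": 0,"roll": 0,"jaw": 0},
    {"tx": 0,"ty": 0.02,"tz": 0,"roll": 0,"jaw": 0},
    {"tx": 0,"ty": 0.02,"tz": 0,"roll": 0,"jaw": 0}
  ]
}}

```text
t: 3.97
tool_pos: [472.8, -268.0, 24.5]
eef_rot: [-1.574, 0.002, -1.577]
force: [0.0, -0.3, -0.2]
grip_width: 75.9
```

```bash
python3 tip.py w5
```

```text
finger -1 1355 tip y(max) -39.0 x-range [-12.6 -10.2] z [-49.3 -40.2]
finger 1 1354 tip y(max) -38.9 x-range [-12.6 -10.4] z [38.3 47.6]
t 3.9667 pos [ 472.8 -268.    24.5] w 75.94085350925239 F [ 0.  -0.3 -0.2]
```

View pics/w5.png

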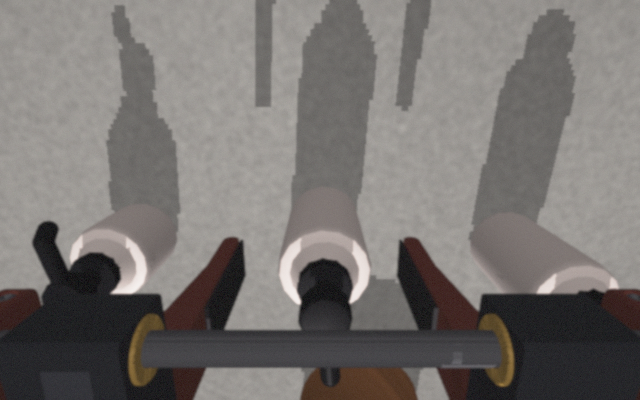

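Emit:
{"api": "jog_arm", "payload": {
  "increments": [
    {"tx": 0,"ty": 0.01,"tz": 0,"roll": 0,"jaw": 0},
    {"tx": 0,"ty": 0.018,"tz": 0,"roll": 0,"jaw": 0},
    {"tx": 0,"ty": 0.018,"tz": 0,"roll": 0,"jaw": 0},
    {"tx": 0,"ty": 0.018,"tz": 0,"roll": 0,"jaw": 0}
  ]
}}

```text
t: 4.35
tool_pos: [473.8, -268.4, 8.2]
eef_rot: [-1.572, 0.001, -1.577]
force: [0.4, 0.6, -0.0]
grip_width: 87.8
```

```bash
python3 tip.py w6;python3 mv.py 473.6 -269 7 -90
```

```text
finger -1 1383 tip y(max) -39.2 x-range [-12.6 -10. ] z [-55.3 -46. ]
finger 1 1370 tip y(max) -38.5 x-range [-12.6 -10.2] z [44.  53.1]
t 4.35 pos [ 473.8 -268.4    8.2] w 87.78280525283984 F [ 0.4  0.6 -0. ]
t 4.4 pos [ 474.2 -268.5    8.7] yaw -90.3 q7 0.17 w 88.1
tx 0.0005 ty 0.0017 tz -0.0006 roll -0.006  rows~0.0/0.0
```

View pics/w6.png

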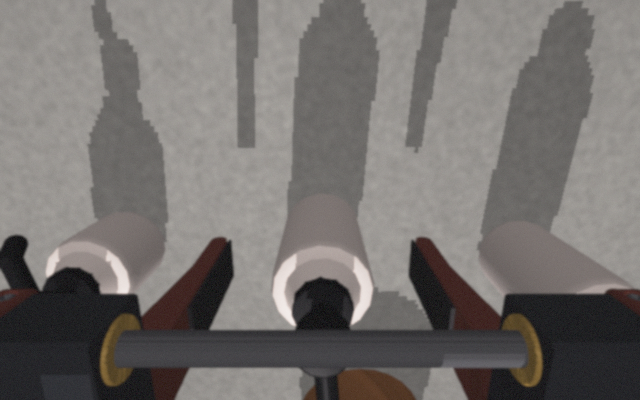

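Emit:
{"api": "jog_arm", "payload": {
  "increments": [
    {"tx": 0,"ty": 0,"tz": 0,"roll": 0,"jaw": 0.4},
    {"tx": 0,"ty": 0,"tz": 0,"roll": 0,"jaw": 0.6},
    {"tx": 0,"ty": 0,"tz": 0,"roll": 0,"jaw": 0.6},
    {"tx": 0,"ty": 0,"tz": 0,"roll": 0,"jaw": 0.6},
    {"tx": 0,"ty": 0,"tz": 0,"roll": 0,"jaw": 0.6},
    {"tx": 0,"ty": 0,"tz": 0,"roll": 0,"jaw": 0.6},
    {"tx": 0,"ty": 0,"tz": 0,"roll": 0,"jaw": 0.6},
    {"tx": 0,"ty": 0,"tz": 0,"roll": 0,"jaw": 0.6}
  ],
  "grip_force": 15
}}

```text
t: 5.07
tool_pos: [474.3, -268.7, 9.0]
eef_rot: [-1.571, -0.0, -1.577]
force: [0.0, 0.5, 0.5]
grip_width: 43.7
```

```bash
python3 mv.py 546.6 -57.4 150 -55.5
```

```text
t 5.07 pos [ 474.3 -268.7    9. ] yaw -90.3 q7 0.17 w 43.7
tx -0.2118 ty -0.1410 tz 0.0710 roll -0.608  rows~6.3/4.9
```

Emit:
{"api": "jog_arm", "payload": {
  "increments": [
    {"tx": 0,"ty": -0.02,"tz": 0,"roll": 0,"jaw": 0.6},
    {"tx": 0,"ty": -0.06,"tz": 0,"roll": 0,"jaw": 0.6},
    {"tx": 0,"ty": -0.1,"tz": 0,"roll": 0,"jaw": 0.6},
    {"tx": -0.03,"ty": -0.13,"tz": 0.01,"roll": -0.1,"jaw": 0.6},
    {"tx": -0.07,"ty": -0.14,"tz": 0.023,"roll": -0.2,"jaw": 0.6},
    {"tx": -0.11,"ty": -0.14,"tz": 0.037,"roll": -0.3,"jaw": 0.6},
    {"tx": -0.145,"ty": -0.14,"tz": 0.049,"roll": -0.4,"jaw": 0.6},
    {"tx": -0.18,"ty": -0.14,"tz": 0.06,"roll": -0.5,"jaw": 0.6}
  ]
}}

```text
t: 5.73
tool_pos: [535.9, -86.7, 149.6]
eef_rot: [-1.57, -0.001, -1.072]
force: [0.5, -0.9, -0.3]
grip_width: 43.8
```

```bash
python3 mv.py 546.6 -57.4 150 -55.5
```

```text
t 5.73 pos [535.9 -86.7 149.6] yaw -61.4 q7 0.35 w 43.8
tx -0.0207 ty -0.0004 tz 0.0234 roll -0.103  rows~0.7/0.8
```

Emit:
{"api": "jog_arm", "payload": {
  "increments": [
    {"tx": -0.018,"ty": 0,"tz": 0.022,"roll": -0.1,"jaw": 0.6},
    {"tx": -0.018,"ty": 0,"tz": 0.022,"roll": -0.1,"jaw": 0.6},
    {"tx": -0.018,"ty": 0,"tz": 0.022,"roll": -0.1,"jaw": 0.6},
    {"tx": -0.018,"ty": 0,"tz": 0.022,"roll": -0.1,"jaw": 0.6}
  ]
}}

```text
t: 6.07
tool_pos: [545.7, -63.7, 148.5]
eef_rot: [-1.572, 0.0, -0.978]
force: [0.6, 0.7, -1.5]
grip_width: 43.6
```

```bash
python3 mv.py 546.6 -57.4 13 -55.5; python3 tip.py w7;  python3 - <<'E'
from workcell import *
import cv2
p,d=snapshot("top");cv2.imwrite("pics/t7.png",cv2.resize(p[95:245,250:450],None,fx=4,fy=4,interpolation=cv2.INTER_CUBIC))
E
```

```text
t 6.07 pos [545.7 -63.7 148.5] yaw -56.1 q7 0.39 w 43.6
tx -0.0047 ty 0.1355 tz 0.0044 roll -0.010  rows~3.3/0.1
finger -1 1328 tip y(max) -38.7 x-range [-13.  -10.7] z [-32.5 -23.6]
finger 1 1324 tip y(max) -38.8 x-range [-13.  -10.9] z [22.8 31.8]
t 6.0667 pos [545.7 -63.7 148.5] w 43.64083125355155 F [ 0.6  0.7 -1.5]
```

View pics/w7.png

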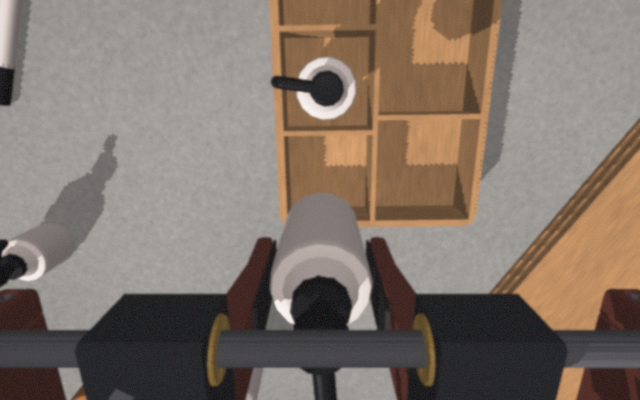

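View pics/t7.png

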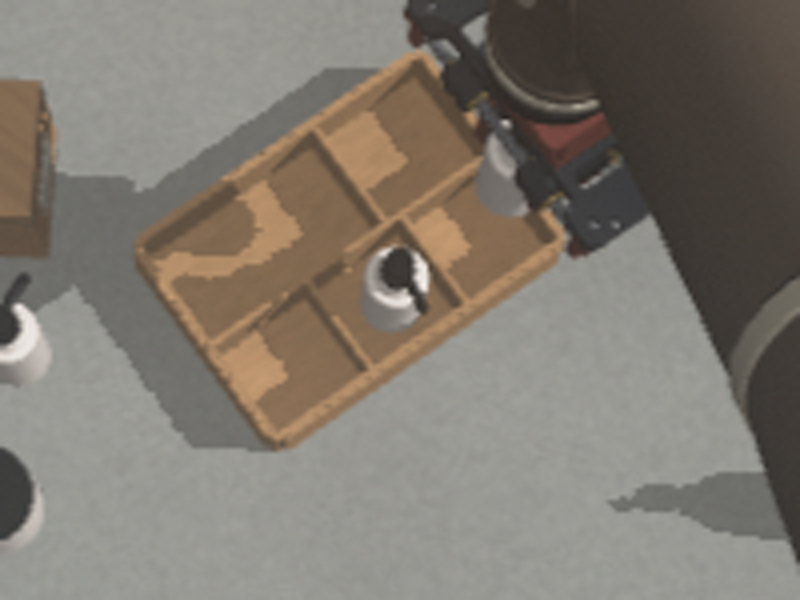

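Emit:
{"api": "jog_arm", "payload": {
  "increments": [
    {"tx": -0.004,"ty": 0.02,"tz": 0.003,"roll": 0,"jaw": 0.6},
    {"tx": -0.004,"ty": 0.055,"tz": 0.003,"roll": 0,"jaw": 0.6},
    {"tx": -0.004,"ty": 0.085,"tz": 0.003,"roll": 0,"jaw": 0.6},
    {"tx": -0.004,"ty": 0.105,"tz": 0.003,"roll": 0,"jaw": 0.6},
    {"tx": -0.004,"ty": 0.12,"tz": 0.003,"roll": 0,"jaw": 0.6},
    {"tx": -0.004,"ty": 0.128,"tz": 0.003,"roll": 0,"jaw": 0.6},
    {"tx": -0.004,"ty": 0.133,"tz": 0.003,"roll": 0,"jaw": 0.6},
    {"tx": -0.004,"ty": 0.133,"tz": 0.003,"roll": 0,"jaw": 0.6}
  ]
}}

```text
t: 6.83
tool_pos: [546.0, -58.6, 15.4]
eef_rot: [-1.572, 0.0, -0.978]
force: [-0.1, -0.8, -0.5]
grip_width: 43.7
```

```bash
python3 mv.py 546.6 -57.4 13 -55.5; python3 tip.py w8
```

```text
t 6.83 pos [546.  -58.6  15.4] yaw -56.0 q7 0.26 w 43.7
tx -0.0007 ty 0.0024 tz 0.0012 roll -0.010  rows~0.1/0.1
finger -1 1652 tip y(max) 6.1 x-range [-14.    3.9] z [-34.8 -22.8]
finger 1 1432 tip y(max) -37.7 x-range [-13.    5.7] z [21.4 32.2]
t 6.8333 pos [546.  -58.6  15.4] w 43.74547543125807 F [-0.1 -0.8 -0.5]
```

View pics/w8.png

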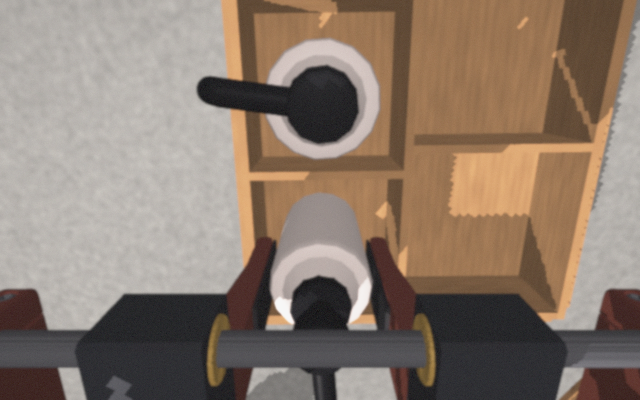

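Emit:
{"api": "jog_arm", "payload": {
  "increments": [
    {"tx": 0,"ty": 0.002,"tz": 0,"roll": 0,"jaw": 0.6},
    {"tx": 0,"ty": 0.002,"tz": 0,"roll": 0,"jaw": 0.6},
    {"tx": 0,"ty": 0.002,"tz": 0,"roll": 0,"jaw": 0.6},
    {"tx": 0,"ty": 0.002,"tz": 0,"roll": 0,"jaw": 0.45},
    {"tx": 0,"ty": 0.002,"tz": 0,"roll": 0,"jaw": 0.35},
    {"tx": 0,"ty": 0.002,"tz": 0,"roll": 0,"jaw": 0.3},
    {"tx": 0,"ty": 0.002,"tz": 0,"roll": 0,"jaw": 0.3},
    {"tx": 0,"ty": 0.002,"tz": 0,"roll": 0,"jaw": 0.3}
  ]
}}

```text
t: 7.55
tool_pos: [546.5, -57.8, 14.1]
eef_rot: [-1.571, -0.0, -0.977]
force: [1.0, -0.1, -0.1]
grip_width: 61.3
```

```bash
python3 mv.py 469.2 264.2 150 -30
```

```text
t 7.55 pos [546.5 -57.8  14.1] yaw -56.0 q7 0.26 w 61.3
tx -0.3101 ty -0.1360 tz 0.1162 roll -0.453  rows~8.6/3.6
```

Emit:
{"api": "jog_arm", "payload": {
  "increments": [
    {"tx": 0,"ty": -0.02,"tz": 0,"roll": 0,"jaw": 0.3},
    {"tx": 0,"ty": -0.06,"tz": 0,"roll": 0,"jaw": 0.3},
    {"tx": 0,"ty": -0.1,"tz": 0,"roll": 0,"jaw": 0.3},
    {"tx": -0.037,"ty": -0.11,"tz": 0.014,"roll": 0,"jaw": 0.1},
    {"tx": -0.074,"ty": -0.115,"tz": 0.028,"roll": -0.1,"jaw": 0},
    {"tx": -0.111,"ty": -0.12,"tz": 0.042,"roll": -0.2,"jaw": 0},
    {"tx": -0.148,"ty": -0.12,"tz": 0.055,"roll": -0.3,"jaw": 0},
    {"tx": -0.185,"ty": -0.12,"tz": 0.069,"roll": -0.45,"jaw": 0}
  ]
}}

```text
t: 8.22
tool_pos: [499.6, 135.6, 134.7]
eef_rot: [-1.57, -0.001, -0.548]
force: [0.0, -0.1, -1.0]
grip_width: 87.2
```

```bash
python3 mv.py 469.2 264.2 134 -30
```

```text
t 8.22 pos [499.6 135.6 134.7] yaw -31.4 q7 0.37 w 87.2
tx -0.0929 ty 0.0006 tz 0.0939 roll -0.024  rows~3.2/0.2
```

Emit:
{"api": "jog_arm", "payload": {
  "increments": [
    {"tx": -0.088,"ty": 0,"tz": 0.091,"roll": 0,"jaw": 0},
    {"tx": -0.088,"ty": 0,"tz": 0.091,"roll": 0,"jaw": 0},
    {"tx": -0.088,"ty": 0,"tz": 0.091,"roll": 0,"jaw": 0},
    {"tx": -0.088,"ty": 0,"tz": 0.091,"roll": 0,"jaw": 0},
    {"tx": -0.088,"ty": 0,"tz": 0.091,"roll": 0,"jaw": 0},
    {"tx": -0.088,"ty": 0,"tz": 0.091,"roll": 0,"jaw": 0}
  ]
}}

```text
t: 8.72
tool_pos: [472.8, 257.4, 133.7]
eef_rot: [-1.572, -0.0, -0.551]
force: [0.5, -0.6, -0.2]
grip_width: 87.9
```

```bash
python3 mv.py 469.2 264.2 9 -30;  python3 - <<'E'
from workcell import *
from loc import *
c=calibration("wrist");p,d=snapshot("wrist");cv2.imwrite("pics/w9.png",p)
c=(np.array(c['K']),np.array(c['R']),np.array(c['t']))
q=cloud(c,d).reshape(-1,3);a=q[(np.hypot(q[:,0]-469,q[:,1]-264)<60)&(p.reshape(-1,3).min(1)>80)]
print(circ(a,22,12,68,(469,264)))
a=q[(np.hypot(q[:,0]-469,q[:,1]-264)<45)&(q[:,2]>95)&(q[:,2]<116)]
r=a[:,:2]-[469.2,264.2];m=np.hypot(*r.T)>18;print("spout az",np.degrees(np.arctan2(*np.median(r[m],0)[::-1])),m.sum())
E
```

```text
t 8.72 pos [472.8 257.4 133.7] yaw -31.6 q7 0.11 w 87.9
tx -0.0066 ty 0.1247 tz 0.0040 roll -0.027  rows~3.0/0.2
(array([469.29134407, 265.15512773]), 554, np.float64(0.13869425320100318))
spout az -27.101877229930075 210
```

View pics/w9.png

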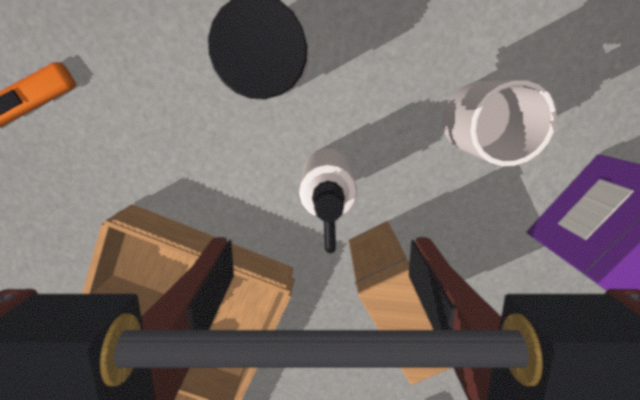

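Emit:
{"api": "jog_arm", "payload": {
  "increments": [
    {"tx": -0.006,"ty": 0.02,"tz": 0.004,"roll": -0.03,"jaw": 0},
    {"tx": -0.006,"ty": 0.045,"tz": 0.004,"roll": -0.03,"jaw": 0},
    {"tx": -0.006,"ty": 0.075,"tz": 0.004,"roll": -0.03,"jaw": 0},
    {"tx": -0.006,"ty": 0.1,"tz": 0.004,"roll": -0.03,"jaw": 0},
    {"tx": -0.006,"ty": 0.115,"tz": 0.004,"roll": -0.03,"jaw": 0},
    {"tx": -0.006,"ty": 0.124,"tz": 0.004,"roll": -0.03,"jaw": 0},
    {"tx": -0.006,"ty": 0.124,"tz": 0.004,"roll": -0.03,"jaw": 0},
    {"tx": -0.006,"ty": 0.124,"tz": 0.004,"roll": -0.03,"jaw": 0}
  ]
}}

```text
t: 9.43
tool_pos: [470.4, 263.4, 10.2]
eef_rot: [-1.571, -0.0, -0.523]
force: [-0.5, 0.1, 1.0]
grip_width: 87.8
```

```bash
python3 mv.py 469.2 264.8 9 -30; python3 tip.py w10
```

```text
t 9.43 pos [470.4 263.4  10.2] yaw -30.0 q7 -0.01 w 87.8
tx -0.0017 ty 0.0012 tz 0.0006 roll 0.000  rows~0.1/0.0
finger -1 1376 tip y(max) -39.0 x-range [-13.1 -10.8] z [-54.1 -45.1]
finger 1 1402 tip y(max) -39.2 x-range [-13.1 -10.8] z [45.1 54.6]
t 9.4333 pos [470.4 263.4  10.2] w 87.84463811718814 F [-0.5  0.1  1. ]
```

View pics/w10.png

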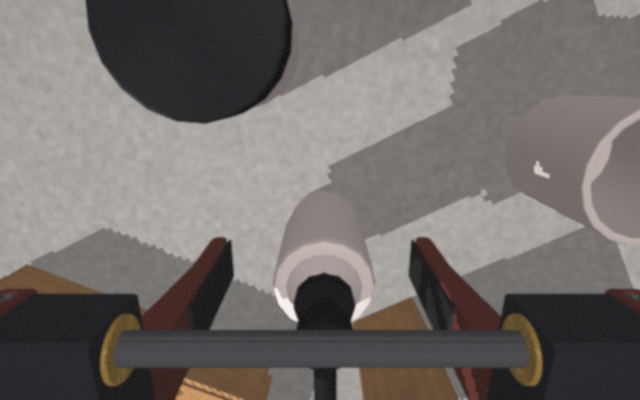

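Emit:
{"api": "jog_arm", "payload": {
  "increments": [
    {"tx": 0,"ty": 0.002,"tz": 0,"roll": 0,"jaw": 0.3},
    {"tx": 0,"ty": 0.002,"tz": 0,"roll": 0,"jaw": 0.6},
    {"tx": 0,"ty": 0.002,"tz": 0,"roll": 0,"jaw": 0.6},
    {"tx": 0,"ty": 0.002,"tz": 0,"roll": 0,"jaw": 0.6},
    {"tx": 0,"ty": 0.002,"tz": 0,"roll": 0,"jaw": 0.6},
    {"tx": 0,"ty": 0.002,"tz": 0,"roll": 0,"jaw": 0.6},
    {"tx": 0,"ty": 0.002,"tz": 0,"roll": 0,"jaw": 0.6},
    {"tx": 0,"ty": 0.002,"tz": 0,"roll": 0,"jaw": 0.6}
  ]
}}

```text
t: 10.15
tool_pos: [469.9, 264.5, 8.0]
eef_rot: [-1.571, -0.0, -0.522]
force: [-0.3, -0.0, 0.8]
grip_width: 43.6
```

```bash
python3 mv.py 455.9 74.5 129 -55.5
```

```text
t 10.15 pos [469.9 264.5   8. ] yaw -29.9 q7 -0.01 w 43.6
tx 0.0826 ty -0.1210 tz -0.1716 roll 0.447  rows~5.4/3.6
```

Emit:
{"api": "jog_arm", "payload": {
  "increments": [
    {"tx": 0,"ty": -0.02,"tz": 0,"roll": 0,"jaw": 0.6},
    {"tx": 0,"ty": -0.06,"tz": 0,"roll": 0,"jaw": 0.6},
    {"tx": 0,"ty": -0.095,"tz": 0,"roll": 0.1,"jaw": 0.6},
    {"tx": 0.015,"ty": -0.115,"tz": -0.03,"roll": 0.2,"jaw": 0.6},
    {"tx": 0.031,"ty": -0.12,"tz": -0.065,"roll": 0.3,"jaw": 0.6},
    {"tx": 0.048,"ty": -0.12,"tz": -0.1,"roll": 0.4,"jaw": 0.6},
    {"tx": 0.065,"ty": -0.12,"tz": -0.135,"roll": 0.447,"jaw": 0.6},
    {"tx": 0.082,"ty": -0.12,"tz": -0.17,"roll": 0.447,"jaw": 0.6}
  ]
}}

```text
t: 10.82
tool_pos: [455.6, 74.3, 128.1]
eef_rot: [-1.571, -0.001, -0.972]
force: [0.5, -0.4, -1.9]
grip_width: 43.6
```

```bash
python3 mv.py 455.9 74.5 129 -55.5
```

```text
t 10.82 pos [455.6  74.3 128.1] yaw -55.7 q7 0.12 w 43.6
tx 0.0000 ty -0.0009 tz 0.0003 roll -0.003  rows~0.0/0.0
```

Emit:
{"api": "jog_arm", "payload": {
  "increments": [
    {"tx": 0,"ty": 0,"tz": 0,"roll": 0,"jaw": 0.6},
    {"tx": 0,"ty": 0,"tz": 0,"roll": 0,"jaw": 0.6}
  ]
}}

```text
t: 10.98
tool_pos: [456.0, 73.3, 127.8]
eef_rot: [-1.572, -0.001, -0.974]
force: [0.0, 0.2, -0.8]
grip_width: 44.0
```

```bash
python3 mv.py 455.9 74.5 13 -55.5; python3 tip.py w11
```

```text
t 10.98 pos [456.   73.3 127.8] yaw -55.8 q7 0.12 w 44.0
tx -0.0011 ty 0.1148 tz 0.0007 roll -0.005  rows~2.8/0.0
finger -1 1334 tip y(max) -38.2 x-range [-13.1 -10.6] z [-32.4 -23.5]
finger 1 1468 tip y(max) -36.9 x-range [-13.   7.] z [21.4 32.1]
t 10.9833 pos [456.   73.3 127.8] w 44.0216638444358 F [ 0.   0.2 -0.8]
```

View pics/w11.png

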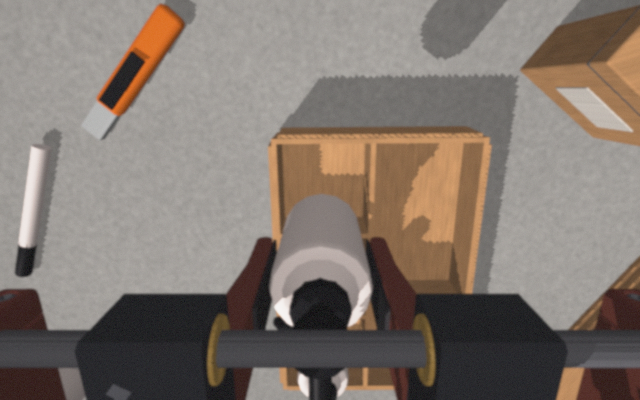

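Emit:
{"api": "jog_arm", "payload": {
  "increments": [
    {"tx": 0,"ty": 0.02,"tz": 0,"roll": 0,"jaw": 0.6},
    {"tx": 0,"ty": 0.05,"tz": 0,"roll": 0,"jaw": 0.6},
    {"tx": 0,"ty": 0.08,"tz": 0,"roll": 0,"jaw": 0.6},
    {"tx": 0,"ty": 0.098,"tz": 0,"roll": 0,"jaw": 0.6},
    {"tx": 0,"ty": 0.108,"tz": 0,"roll": 0,"jaw": 0.6},
    {"tx": 0,"ty": 0.114,"tz": 0,"roll": 0,"jaw": 0.6},
    {"tx": 0,"ty": 0.115,"tz": 0,"roll": 0,"jaw": 0.6},
    {"tx": 0,"ty": 0.115,"tz": 0,"roll": 0,"jaw": 0.6}
  ]
}}

```text
t: 11.7
tool_pos: [456.6, 77.0, 13.4]
eef_rot: [-1.57, 0.0, -0.968]
force: [0.6, -0.2, -1.1]
grip_width: 43.7
```

```bash
python3 mv.py 455.9 74.5 12 -55.5; python3 tip.py w12
```

```text
t 11.7 pos [456.6  77.   13.4] yaw -55.4 q7 -0.05 w 43.7
tx 0.0017 ty 0.0014 tz -0.0020 roll 0.001  rows~0.1/0.0
finger -1 1445 tip y(max) -23.6 x-range [-13.    7.4] z [-32.8 -22.4]
finger 1 1722 tip y(max) -0.1 x-range [-14.4   6.7] z [21.4 36.1]
t 11.7 pos [456.6  77.   13.4] w 43.65315641812743 F [ 0.6 -0.2 -1.1]
```

View pics/w12.png

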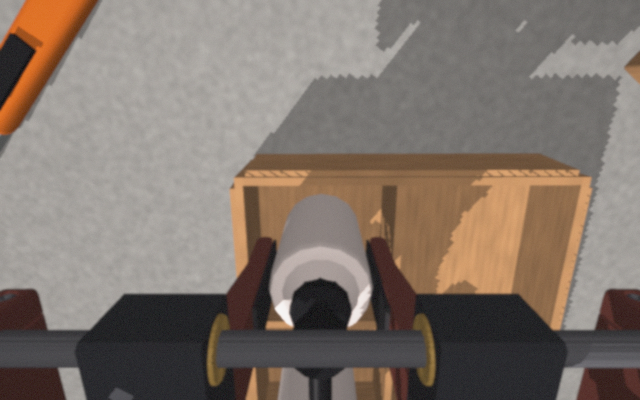

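Emit:
{"api": "jog_arm", "payload": {
  "increments": [
    {"tx": 0.001,"ty": 0.001,"tz": -0.001,"roll": 0,"jaw": 0.6},
    {"tx": 0.001,"ty": 0.001,"tz": -0.001,"roll": 0,"jaw": 0.6},
    {"tx": 0.001,"ty": 0.001,"tz": -0.001,"roll": 0,"jaw": 0.6},
    {"tx": 0.001,"ty": 0.001,"tz": -0.001,"roll": 0,"jaw": 0.45},
    {"tx": 0.001,"ty": 0.001,"tz": -0.001,"roll": 0,"jaw": 0.35},
    {"tx": 0.001,"ty": 0.001,"tz": -0.001,"roll": 0,"jaw": 0.3},
    {"tx": 0.001,"ty": 0.001,"tz": -0.001,"roll": 0,"jaw": 0.3},
    {"tx": 0.001,"ty": 0.001,"tz": -0.001,"roll": 0,"jaw": 0.3}
  ]
}}

```text
t: 12.42
tool_pos: [456.0, 74.7, 12.0]
eef_rot: [-1.571, -0.0, -0.969]
force: [-0.6, -0.1, -0.6]
grip_width: 61.8
```

```bash
python3 mv.py 360.8 276.7 134 -55.5
```

```text
t 12.42 pos [456.   74.7  12. ] yaw -55.5 q7 -0.04 w 61.8
tx -0.2204 ty -0.1220 tz 0.0360 roll -0.000  rows~6.1/0.0
```

Emit:
{"api": "jog_arm", "payload": {
  "increments": [
    {"tx": 0,"ty": -0.02,"tz": 0,"roll": 0,"jaw": 0.3},
    {"tx": 0,"ty": -0.06,"tz": 0,"roll": 0,"jaw": 0.3},
    {"tx": 0,"ty": -0.1,"tz": 0,"roll": 0,"jaw": 0.3},
    {"tx": -0.037,"ty": -0.115,"tz": 0.006,"roll": 0,"jaw": 0.1},
    {"tx": -0.075,"ty": -0.12,"tz": 0.012,"roll": 0,"jaw": 0},
    {"tx": -0.115,"ty": -0.12,"tz": 0.018,"roll": 0,"jaw": 0},
    {"tx": -0.155,"ty": -0.12,"tz": 0.024,"roll": 0,"jaw": 0},
    {"tx": -0.19,"ty": -0.12,"tz": 0.03,"roll": 0,"jaw": 0}
  ]
}}

```text
t: 13.08
tool_pos: [371.8, 250.1, 132.5]
eef_rot: [-1.57, -0.0, -0.969]
force: [0.5, 0.0, -0.0]
grip_width: 87.0
```

```bash
python3 mv.py 360.8 276.7 134 -55.5
```

```text
t 13.08 pos [371.8 250.1 132.5] yaw -55.5 q7 -0.33 w 87.0
tx -0.0281 ty -0.0015 tz 0.0060 roll 0.000  rows~0.7/0.0
```

Emit:
{"api": "jog_arm", "payload": {
  "increments": [
    {"tx": -0.026,"ty": 0,"tz": 0.006,"roll": 0,"jaw": 0},
    {"tx": -0.026,"ty": 0,"tz": 0.006,"roll": 0,"jaw": 0},
    {"tx": -0.026,"ty": 0,"tz": 0.006,"roll": 0,"jaw": 0},
    {"tx": -0.026,"ty": 0,"tz": 0.006,"roll": 0,"jaw": 0}
  ]
}}

```text
t: 13.42
tool_pos: [363.4, 272.3, 131.7]
eef_rot: [-1.571, -0.001, -0.969]
force: [0.5, -0.9, 0.4]
grip_width: 88.1
```

```bash
python3 - <<'E'
from workcell import *
from loc import *
c=calibration("wrist");p,d=snapshot("wrist");cv2.imwrite("pics/w13.png",p)
c=(np.array(c['K']),np.array(c['R']),np.array(c['t']))
q=cloud(c,d).reshape(-1,3);q=q[(np.hypot(q[:,0]-361,q[:,1]-277)<60)]
a=q[(q[:,2]>78)&(q[:,2]<90)];e,r=cv2.minEnclosingCircle(a[:,:2].astype(np.float32));print("lid",e,r,np.median(a[:,2]))
p,d=snapshot("top");cv2.imwrite("pics/t13.png",cv2.resize(p[95:275,200:430],None,fx=3.3,fy=3.3,interpolation=cv2.INTER_CUBIC))
E
python3 mv.py 360.8 276.7 16 -55.5
```

```text
lid (360.5663146972656, 277.9583435058594) 32.08970260620117 84.0722306316628
t 13.52 pos [363.9 271.7 131.7] yaw -55.6 q7 -0.39 w 87.8
tx -0.0060 ty 0.1157 tz 0.0004 roll -0.002  rows~2.8/0.0
```

View pics/w13.png

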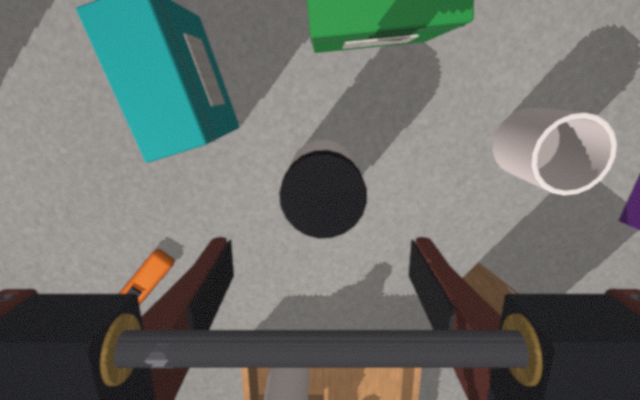

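View pics/t13.png

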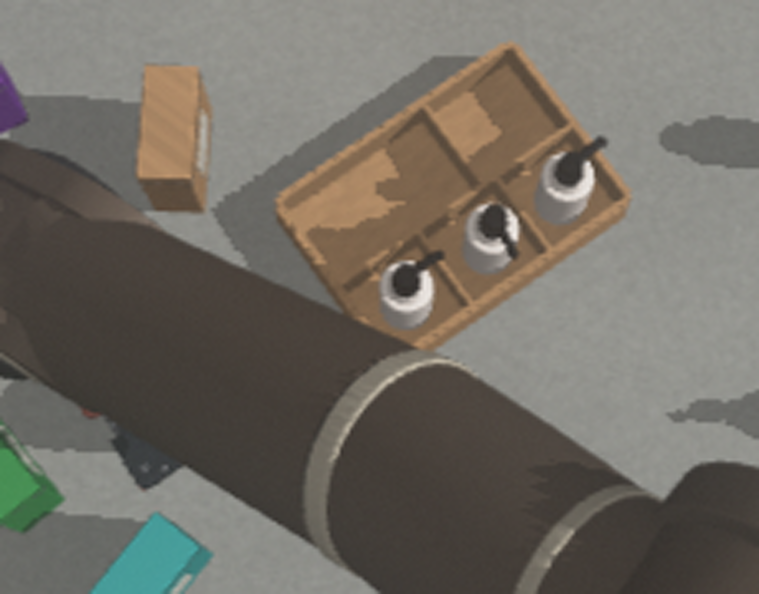

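Emit:
{"api": "jog_arm", "payload": {
  "increments": [
    {"tx": -0.006,"ty": 0.02,"tz": 0.001,"roll": 0,"jaw": 0},
    {"tx": -0.006,"ty": 0.045,"tz": 0.001,"roll": 0,"jaw": 0},
    {"tx": -0.006,"ty": 0.07,"tz": 0.001,"roll": 0,"jaw": 0},
    {"tx": -0.006,"ty": 0.095,"tz": 0.001,"roll": 0,"jaw": 0},
    {"tx": -0.006,"ty": 0.11,"tz": 0.001,"roll": 0,"jaw": 0},
    {"tx": -0.006,"ty": 0.116,"tz": 0.001,"roll": 0,"jaw": 0},
    {"tx": -0.006,"ty": 0.116,"tz": 0.001,"roll": 0,"jaw": 0},
    {"tx": -0.006,"ty": 0.116,"tz": 0.001,"roll": 0,"jaw": 0}
  ]
}}

```text
t: 14.18
tool_pos: [361.2, 278.3, 16.3]
eef_rot: [-1.571, -0.0, -0.97]
force: [0.4, 0.5, 0.3]
grip_width: 87.7
```

```bash
python3 mv.py 360.6 277.3 16 -55.5; python3 tip.py w14
```

```text
t 14.18 pos [361.2 278.3  16.3] yaw -55.6 q7 -0.59 w 87.7
tx 0.0005 ty 0.0003 tz -0.0010 roll -0.001  rows~0.0/0.0
finger -1 1356 tip y(max) -39.3 x-range [-13.  -10.8] z [-54.7 -45.6]
finger 1 1384 tip y(max) -38.6 x-range [-13.1 -10.7] z [44.6 53.7]
t 14.1833 pos [361.2 278.3  16.3] w 87.71284106442963 F [0.4 0.5 0.3]
```

View pics/w14.png

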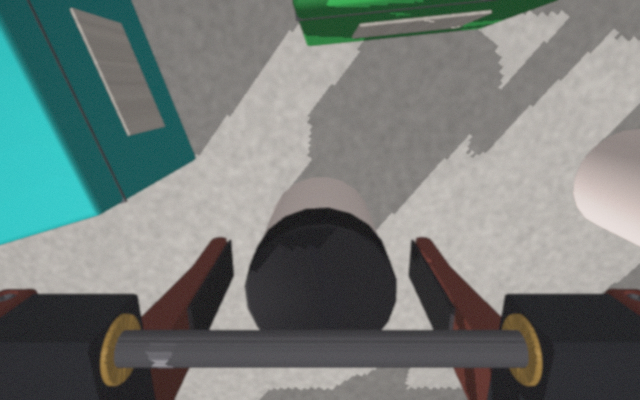

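Emit:
{"api": "jog_arm", "payload": {
  "increments": [
    {"tx": 0,"ty": 0,"tz": 0,"roll": 0,"jaw": 0.2},
    {"tx": 0,"ty": 0,"tz": 0,"roll": 0,"jaw": 0.4},
    {"tx": 0,"ty": 0,"tz": 0,"roll": 0,"jaw": 0.4},
    {"tx": 0,"ty": 0,"tz": 0,"roll": 0,"jaw": 0.4},
    {"tx": 0,"ty": 0,"tz": 0,"roll": 0,"jaw": 0.4},
    {"tx": 0,"ty": 0,"tz": 0,"roll": 0,"jaw": 0.4}
  ],
  "grip_force": 22
}}

```text
t: 14.73
tool_pos: [361.0, 278.7, 16.4]
eef_rot: [-1.57, -0.0, -0.969]
force: [-0.9, -0.8, 6.6]
grip_width: 63.6
```

```bash
python3 mv.py 611.6 -5.4 160 -145.5
```

```text
t 14.73 pos [361.  278.7  16.4] yaw -55.5 q7 -0.59 w 63.6
tx 0.3761 ty -0.1435 tz 0.0458 roll 1.571  rows~9.7/12.6
```

Emit:
{"api": "jog_arm", "payload": {
  "increments": [
    {"tx": 0,"ty": -0.02,"tz": 0,"roll": 0,"jaw": 0.4},
    {"tx": 0,"ty": -0.055,"tz": 0,"roll": 0.1,"jaw": 0.4},
    {"tx": 0,"ty": -0.095,"tz": 0,"roll": 0.2,"jaw": 0.4},
    {"tx": 0.02,"ty": -0.128,"tz": 0,"roll": 0.32,"jaw": 0.4},
    {"tx": 0.055,"ty": -0.143,"tz": 0.005,"roll": 0.44,"jaw": 0.4},
    {"tx": 0.095,"ty": -0.143,"tz": 0.01,"roll": 0.56,"jaw": 0.4},
    {"tx": 0.135,"ty": -0.143,"tz": 0.015,"roll": 0.68,"jaw": 0.4},
    {"tx": 0.175,"ty": -0.143,"tz": 0.02,"roll": 0.8,"jaw": 0.4}
  ]
}}

```text
t: 15.4
tool_pos: [477.2, 144.0, 159.5]
eef_rot: [-1.57, -0.0, -1.774]
force: [-0.3, 0.8, -2.4]
grip_width: 63.8
```

```bash
python3 mv.py 611.6 -5.4 160 -145.5
```

```text
t 15.4 pos [477.2 144.  159.5] yaw -101.7 q7 -0.76 w 63.8
tx 0.1192 ty -0.0003 tz 0.1618 roll 0.765  rows~4.8/6.1
```

Emit:
{"api": "jog_arm", "payload": {
  "increments": [
    {"tx": 0.022,"ty": 0,"tz": 0.03,"roll": 0.12,"jaw": 0.4},
    {"tx": 0.044,"ty": 0,"tz": 0.06,"roll": 0.24,"jaw": 0.4},
    {"tx": 0.066,"ty": 0,"tz": 0.09,"roll": 0.36,"jaw": 0.4},
    {"tx": 0.088,"ty": 0,"tz": 0.12,"roll": 0.48,"jaw": 0.4},
    {"tx": 0.11,"ty": 0,"tz": 0.15,"roll": 0.6,"jaw": 0.4},
    {"tx": 0.116,"ty": 0,"tz": 0.159,"roll": 0.72,"jaw": 0.4},
    {"tx": 0.116,"ty": 0,"tz": 0.159,"roll": 0.765,"jaw": 0.4},
    {"tx": 0.116,"ty": 0,"tz": 0.159,"roll": 0.765,"jaw": 0.4}
  ]
}}

```text
t: 16.07
tool_pos: [609.3, -0.3, 157.9]
eef_rot: [-1.572, -0.001, -2.538]
force: [-0.6, 0.7, -1.3]
grip_width: 63.4
```

```bash
python3 mv.py 611.6 -5.4 20 -145.5; python3 tip.py w15
```

```text
t 16.07 pos [ 6.093e+02 -3.000e-01  1.579e+02] yaw -145.4 q7 -1.17 w 63.4
tx 0.0008 ty 0.1379 tz 0.0056 roll 0.002  rows~3.3/0.0
finger -1 1429 tip y(max) -38.2 x-range [-11.6  -9.3] z [-44.1 -34.2]
finger 1 1334 tip y(max) -39.2 x-range [-11.6  -9.5] z [32.  41.2]
t 16.0667 pos [ 6.093e+02 -3.000e-01  1.579e+02] w 63.3710312816448 F [-0.6  0.7 -1.3]
```

View pics/w15.png

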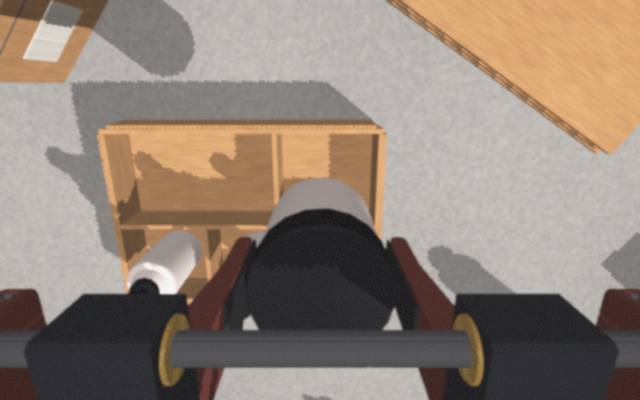

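Emit:
{"api": "jog_arm", "payload": {
  "increments": [
    {"tx": 0.001,"ty": 0.02,"tz": 0.004,"roll": 0,"jaw": 0.4},
    {"tx": 0.001,"ty": 0.05,"tz": 0.004,"roll": 0,"jaw": 0.4},
    {"tx": 0.001,"ty": 0.08,"tz": 0.004,"roll": 0,"jaw": 0.4},
    {"tx": 0.001,"ty": 0.105,"tz": 0.004,"roll": 0,"jaw": 0.4},
    {"tx": 0.001,"ty": 0.122,"tz": 0.004,"roll": 0,"jaw": 0.4},
    {"tx": 0.001,"ty": 0.132,"tz": 0.004,"roll": 0,"jaw": 0.4},
    {"tx": 0.001,"ty": 0.135,"tz": 0.004,"roll": 0,"jaw": 0.4},
    {"tx": 0.001,"ty": 0.135,"tz": 0.004,"roll": 0,"jaw": 0.4}
  ]
}}

```text
t: 16.78
tool_pos: [610.4, -2.6, 23.7]
eef_rot: [-1.572, -0.001, -2.532]
force: [-0.3, -1.1, -1.7]
grip_width: 63.3
```

```bash
python3 mv.py 611.6 -5.4 20 -145.5; python3 tip.py w16
```

```text
t 16.78 pos [610.4  -2.6  23.7] yaw -145.1 q7 -1.22 w 63.3
tx 0.0007 ty 0.0037 tz 0.0030 roll 0.007  rows~0.1/0.1
finger -1 1813 tip y(max) 12.9 x-range [-14.2   3.5] z [-43.8 -33.9]
finger 1 1809 tip y(max) 12.4 x-range [-14.3   6.9] z [30.9 45.9]
t 16.7833 pos [610.4  -2.6  23.7] w 63.28426645707401 F [-0.3 -1.1 -1.7]
```

View pics/w16.png

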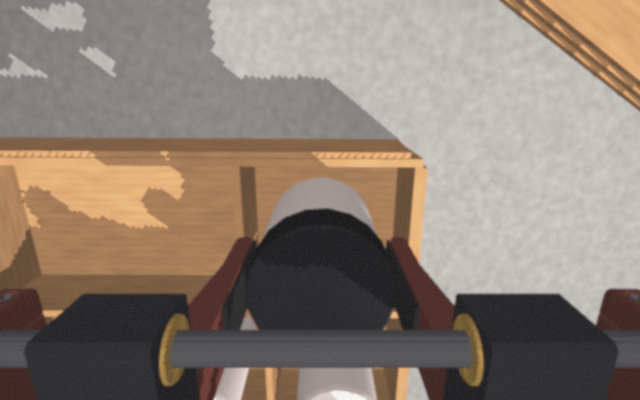

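Emit:
{"api": "jog_arm", "payload": {
  "increments": [
    {"tx": 0,"ty": 0.003,"tz": 0.002,"roll": 0,"jaw": 0.4},
    {"tx": 0,"ty": 0.003,"tz": 0.002,"roll": 0,"jaw": 0.4},
    {"tx": 0,"ty": 0.003,"tz": 0.002,"roll": 0,"jaw": 0.4},
    {"tx": 0,"ty": 0.003,"tz": 0.002,"roll": 0,"jaw": 0.25},
    {"tx": 0,"ty": 0.003,"tz": 0.002,"roll": 0,"jaw": 0.1},
    {"tx": 0,"ty": 0.003,"tz": 0.002,"roll": 0,"jaw": 0.1},
    {"tx": 0,"ty": 0.003,"tz": 0.002,"roll": 0,"jaw": 0.1},
    {"tx": 0,"ty": 0.003,"tz": 0.002,"roll": 0,"jaw": 0.1}
  ]
}}

```text
t: 17.5
tool_pos: [612.1, -4.8, 21.1]
eef_rot: [-1.571, 0.0, -2.534]
force: [0.4, 0.5, 1.3]
grip_width: 78.9
```

```bash
python3 mv.py 588 264 160 -2.8
```

```text
t 17.5 pos [612.1  -4.8  21.1] yaw -145.2 q7 -1.22 w 78.9
tx -0.1338 ty -0.1389 tz -0.2344 roll -2.485  rows~7.3/19.9
```

Emit:
{"api": "jog_arm", "payload": {
  "increments": [
    {"tx": 0,"ty": -0.02,"tz": 0,"roll": 0,"jaw": 0.1},
    {"tx": 0,"ty": -0.06,"tz": 0,"roll": 0,"jaw": 0.1},
    {"tx": 0,"ty": -0.1,"tz": 0,"roll": 0,"jaw": 0.1},
    {"tx": 0,"ty": -0.138,"tz": 0,"roll": -0.12,"jaw": 0},
    {"tx": -0.02,"ty": -0.138,"tz": -0.035,"roll": -0.24,"jaw": 0},
    {"tx": -0.04,"ty": -0.138,"tz": -0.07,"roll": -0.36,"jaw": 0},
    {"tx": -0.06,"ty": -0.138,"tz": -0.105,"roll": -0.48,"jaw": 0},
    {"tx": -0.08,"ty": -0.138,"tz": -0.14,"roll": -0.6,"jaw": 0}
  ]
}}

```text
t: 18.17
tool_pos: [597.5, 157.2, 159.6]
eef_rot: [-1.57, 0.0, -1.929]
force: [0.8, -0.0, -0.7]
grip_width: 87.7
```

```bash
python3 mv.py 588 264 160 -2.8
```

```text
t 18.17 pos [597.5 157.2 159.6] yaw -110.5 q7 -0.89 w 87.7
tx -0.0967 ty -0.0004 tz -0.0464 roll -1.880  rows~2.6/15.0
```

Emit:
{"api": "jog_arm", "payload": {
  "increments": [
    {"tx": -0.03,"ty": 0,"tz": -0.014,"roll": -0.12,"jaw": 0},
    {"tx": -0.06,"ty": 0,"tz": -0.028,"roll": -0.24,"jaw": 0},
    {"tx": -0.092,"ty": 0,"tz": -0.043,"roll": -0.36,"jaw": 0},
    {"tx": -0.092,"ty": 0,"tz": -0.043,"roll": -0.48,"jaw": 0},
    {"tx": -0.092,"ty": 0,"tz": -0.043,"roll": -0.6,"jaw": 0},
    {"tx": -0.092,"ty": 0,"tz": -0.043,"roll": -0.72,"jaw": 0},
    {"tx": -0.092,"ty": 0,"tz": -0.043,"roll": -0.84,"jaw": 0},
    {"tx": -0.092,"ty": 0,"tz": -0.043,"roll": -0.96,"jaw": 0}
  ]
}}

```text
t: 18.83
tool_pos: [590.1, 257.2, 158.9]
eef_rot: [-1.571, -0.0, -0.968]
force: [-0.3, -0.1, -0.4]
grip_width: 87.7
```

```bash
python3 mv.py 588 264 160 -2.8
```

```text
t 18.83 pos [590.1 257.2 158.9] yaw -55.4 q7 -0.19 w 87.7
tx -0.0068 ty -0.0011 tz 0.0021 roll -0.919  rows~0.2/7.4
```

Emit:
{"api": "jog_arm", "payload": {
  "increments": [
    {"tx": -0.005,"ty": 0,"tz": 0.001,"roll": -0.12,"jaw": 0},
    {"tx": -0.005,"ty": 0,"tz": 0.001,"roll": -0.24,"jaw": 0},
    {"tx": -0.005,"ty": 0,"tz": 0.001,"roll": -0.36,"jaw": 0},
    {"tx": -0.005,"ty": 0,"tz": 0.001,"roll": -0.48,"jaw": 0},
    {"tx": -0.005,"ty": 0,"tz": 0.001,"roll": -0.6,"jaw": 0},
    {"tx": -0.005,"ty": 0,"tz": 0.001,"roll": -0.72,"jaw": 0},
    {"tx": -0.005,"ty": 0,"tz": 0.001,"roll": -0.84,"jaw": 0},
    {"tx": -0.005,"ty": 0,"tz": 0.001,"roll": -0.92,"jaw": 0}
  ]
}}

```text
t: 19.5
tool_pos: [588.2, 261.5, 158.8]
eef_rot: [-1.571, 0.0, -0.048]
force: [-0.2, -0.1, -0.8]
grip_width: 87.9
```

```bash
python3 - <<'E'
from workcell import *
from loc import *
c=calibration("wrist");p,d=snapshot("wrist");cv2.imwrite("pics/w17.png",p)
c=(np.array(c['K']),np.array(c['R']),np.array(c['t']))
q=cloud(c,d).reshape(-1,3);q=q[(np.hypot(q[:,0]-588,q[:,1]-264)<75)]
a=q[(q[:,2]>96)&(q[:,2]<104)];print("soap",cv2.minAreaRect(a[:,:2].astype(np.float32)),np.median(a[:,2]),len(a),a.min(0),a.max(0))
p,d=snapshot("top");cv2.imwrite("pics/t17.png",cv2.resize(p[95:275,200:430],None,fx=3.3,fy=3.3,interpolation=cv2.INTER_CUBIC))
E
python3 mv.py 588 264 30 -2.8
```

```text
soap ((588.89697265625, 265.8296203613281), (44.12124252319336, 96.047119140625), 86.99003601074219) 100.00496490640876 7091 [540.01945082 241.82632817  96.19077604] [637.55672181 290.10244383 102.4354155 ]
t 19.6 pos [588.2 261.5 158.7] yaw -3.0 q7 0.62 w 88.2
tx -0.0002 ty 0.1287 tz 0.0025 roll -0.004  rows~3.1/0.0
```

View pics/w17.png

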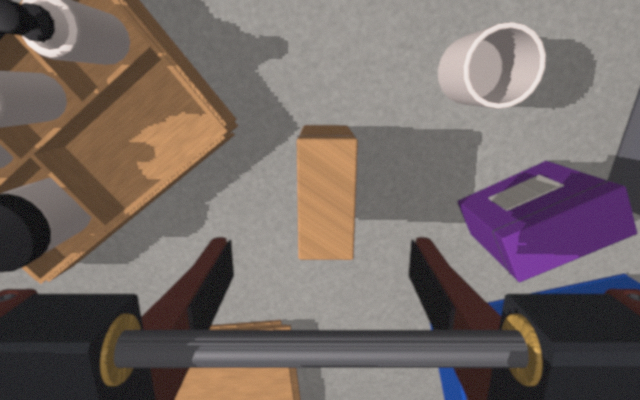

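View pics/t17.png

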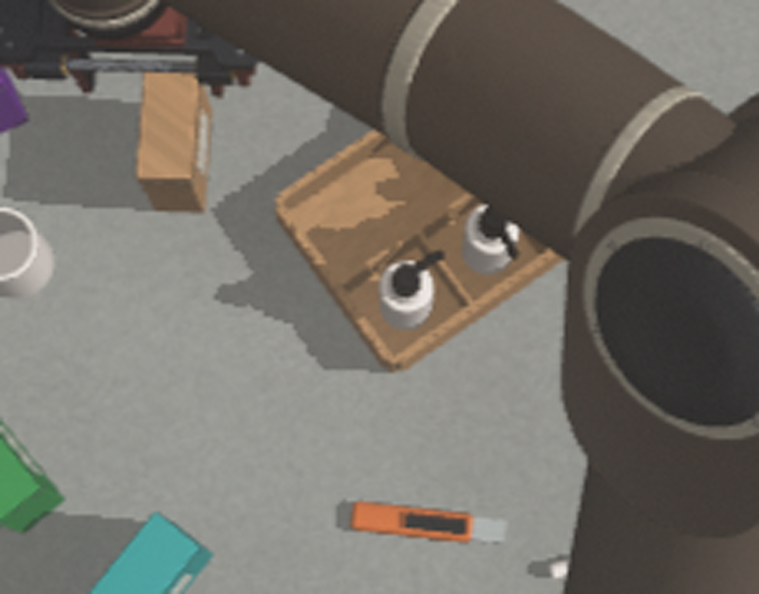

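Emit:
{"api": "jog_arm", "payload": {
  "increments": [
    {"tx": 0.001,"ty": 0.02,"tz": 0.003,"roll": 0,"jaw": 0},
    {"tx": 0.001,"ty": 0.045,"tz": 0.003,"roll": 0,"jaw": 0},
    {"tx": 0.001,"ty": 0.075,"tz": 0.003,"roll": 0,"jaw": 0},
    {"tx": 0.001,"ty": 0.1,"tz": 0.003,"roll": 0,"jaw": 0},
    {"tx": 0.001,"ty": 0.12,"tz": 0.003,"roll": 0,"jaw": 0},
    {"tx": 0.001,"ty": 0.13,"tz": 0.003,"roll": 0,"jaw": 0},
    {"tx": 0.001,"ty": 0.13,"tz": 0.003,"roll": 0,"jaw": 0},
    {"tx": 0.001,"ty": 0.13,"tz": 0.003,"roll": 0,"jaw": 0}
  ]
}}

```text
t: 20.27
tool_pos: [589.4, 265.0, 29.3]
eef_rot: [-1.571, 0.0, -0.055]
force: [1.2, 0.3, 0.2]
grip_width: 87.8
```

```bash
python3 mv.py 588.9 265.5 27 -3; python3 tip.py w18
```

```text
t 20.27 pos [589.4 265.   29.3] yaw -3.2 q7 0.53 w 87.8
tx -0.0005 ty 0.0023 tz 0.0005 roll -0.003  rows~0.1/0.0
finger -1 1379 tip y(max) -38.8 x-range [-12.9 -10.5] z [-53.7 -44.6]
finger 1 1412 tip y(max) -38.5 x-range [-12.9 -10.7] z [45.6 54.8]
t 20.2667 pos [589.4 265.   29.3] w 87.83555211655184 F [1.2 0.3 0.2]
```

View pics/w18.png

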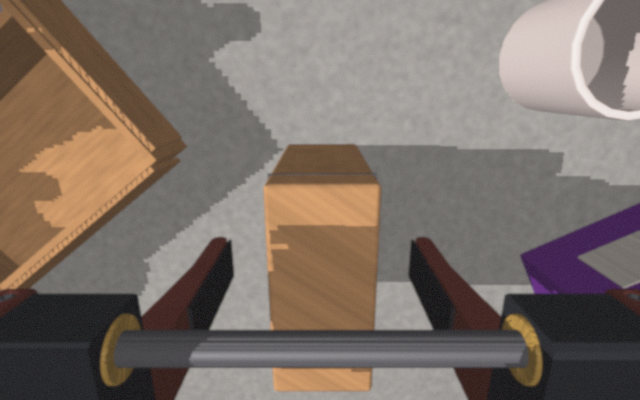

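Emit:
{"api": "jog_arm", "payload": {
  "increments": [
    {"tx": 0,"ty": 0.002,"tz": 0,"roll": 0,"jaw": 0.3},
    {"tx": 0,"ty": 0.002,"tz": 0,"roll": 0,"jaw": 0.6},
    {"tx": 0,"ty": 0.002,"tz": 0,"roll": 0,"jaw": 0.6},
    {"tx": 0,"ty": 0.002,"tz": 0,"roll": 0,"jaw": 0.6},
    {"tx": 0,"ty": 0.002,"tz": 0,"roll": 0,"jaw": 0.6},
    {"tx": 0,"ty": 0.002,"tz": 0,"roll": 0,"jaw": 0.6},
    {"tx": 0,"ty": 0.002,"tz": 0,"roll": 0,"jaw": 0.6},
    {"tx": 0,"ty": 0.002,"tz": 0,"roll": 0,"jaw": 0.6}
  ],
  "grip_force": 18
}}

```text
t: 20.98
tool_pos: [589.4, 264.8, 27.0]
eef_rot: [-1.571, -0.0, -0.054]
force: [-0.3, -1.0, 0.3]
grip_width: 43.6
```

```bash
python3 mv.py 543.6 93.5 137 -55.5
```

```text
t 20.98 pos [589.4 264.8  27. ] yaw -3.1 q7 0.52 w 43.6
tx -0.0365 ty -0.1100 tz -0.1735 roll 0.915  rows~5.0/7.3
```

Emit:
{"api": "jog_arm", "payload": {
  "increments": [
    {"tx": 0,"ty": -0.02,"tz": 0,"roll": 0,"jaw": 0.6},
    {"tx": 0,"ty": -0.055,"tz": 0,"roll": 0,"jaw": 0.6},
    {"tx": 0,"ty": -0.09,"tz": 0,"roll": 0.12,"jaw": 0.6},
    {"tx": -0.003,"ty": -0.12,"tz": -0.015,"roll": 0.24,"jaw": 0.6},
    {"tx": -0.01,"ty": -0.125,"tz": -0.05,"roll": 0.36,"jaw": 0.6},
    {"tx": -0.017,"ty": -0.125,"tz": -0.085,"roll": 0.48,"jaw": 0.6},
    {"tx": -0.024,"ty": -0.125,"tz": -0.12,"roll": 0.6,"jaw": 0.6},
    {"tx": -0.031,"ty": -0.125,"tz": -0.15,"roll": 0.72,"jaw": 0.6}
  ]
}}

```text
t: 21.65
tool_pos: [549.5, 114.1, 151.8]
eef_rot: [-1.572, -0.001, -0.781]
force: [1.3, 0.3, -2.0]
grip_width: 44.3
```

```bash
python3 mv.py 543.6 93.5 152 -55.5
```

```text
t 21.65 pos [549.5 114.1 151.8] yaw -44.7 q7 0.18 w 44.3
tx 0.0103 ty -0.0002 tz -0.0188 roll 0.188  rows~0.5/1.5
```

Emit:
{"api": "jog_arm", "payload": {
  "increments": [
    {"tx": 0.01,"ty": 0,"tz": -0.018,"roll": 0.12,"jaw": 0.6},
    {"tx": 0.01,"ty": 0,"tz": -0.018,"roll": 0.19,"jaw": 0.6},
    {"tx": 0.01,"ty": 0,"tz": -0.018,"roll": 0.19,"jaw": 0.6},
    {"tx": 0.01,"ty": 0,"tz": -0.018,"roll": 0.19,"jaw": 0.6},
    {"tx": 0.01,"ty": 0,"tz": -0.018,"roll": 0.19,"jaw": 0.6}
  ]
}}

```text
t: 22.07
tool_pos: [544.8, 97.8, 152.0]
eef_rot: [-1.57, 0.0, -0.96]
force: [-0.7, 0.9, -1.3]
grip_width: 43.8
```

```bash
python3 mv.py 543.6 93.5 31 -55.5; python3 tip.py w19;  python3 - <<'E'
from workcell import *
import cv2
p,d=snapshot("scene");cv2.imwrite("pics/s19.png",cv2.resize(p[150:300,270:430],None,fx=4,fy=4,interpolation=cv2.INTER_CUBIC))
E
```

```text
t 22.07 pos [544.8  97.8 152. ] yaw -55.0 q7 0.06 w 43.8
tx 0.0029 ty 0.1210 tz -0.0035 roll 0.009  rows~2.9/0.1
finger -1 1332 tip y(max) -39.9 x-range [-13.1   2.9] z [-32.9 -22.1]
finger 1 1302 tip y(max) -39.9 x-range [-13.1   0. ] z [21.4 31.9]
t 22.0667 pos [544.8  97.8 152. ] w 43.83652781134975 F [-0.7  0.9 -1.3]
```

View pics/w19.png

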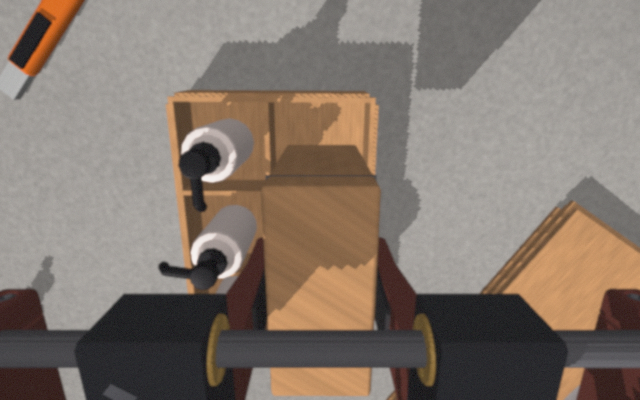

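View pics/s19.png

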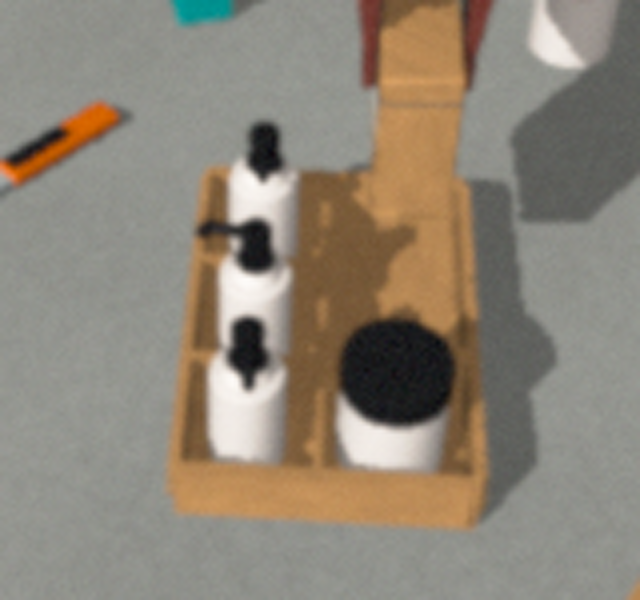

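Emit:
{"api": "jog_arm", "payload": {
  "increments": [
    {"tx": 0.002,"ty": 0.02,"tz": -0.003,"roll": 0.005,"jaw": 0.6},
    {"tx": 0.002,"ty": 0.045,"tz": -0.003,"roll": 0.005,"jaw": 0.6},
    {"tx": 0.002,"ty": 0.07,"tz": -0.003,"roll": 0.005,"jaw": 0.6},
    {"tx": 0.002,"ty": 0.09,"tz": -0.003,"roll": 0.005,"jaw": 0.6},
    {"tx": 0.002,"ty": 0.107,"tz": -0.003,"roll": 0.005,"jaw": 0.6},
    {"tx": 0.002,"ty": 0.115,"tz": -0.003,"roll": 0.005,"jaw": 0.6},
    {"tx": 0.002,"ty": 0.118,"tz": -0.003,"roll": 0.005,"jaw": 0.6},
    {"tx": 0.002,"ty": 0.118,"tz": -0.003,"roll": 0.005,"jaw": 0.6}
  ]
}}

```text
t: 22.83
tool_pos: [543.4, 93.9, 33.6]
eef_rot: [-1.571, 0.001, -0.968]
force: [-0.8, 0.6, -2.0]
grip_width: 43.9
```

```bash
python3 mv.py 543.6 93.5 31 -55.5; python3 tip.py w20
```

```text
t 22.83 pos [543.4  93.9  33.6] yaw -55.4 q7 -0.06 w 43.9
tx 0.0005 ty 0.0026 tz -0.0001 roll 0.001  rows~0.1/0.0
finger -1 1285 tip y(max) -40.1 x-range [-13.1   2.6] z [-32.9 -22.4]
finger 1 1306 tip y(max) -39.4 x-range [-13.1   0.2] z [21.5 32.1]
t 22.8333 pos [543.4  93.9  33.6] w 43.911446276369794 F [-0.8  0.6 -2. ]
```

View pics/w20.png

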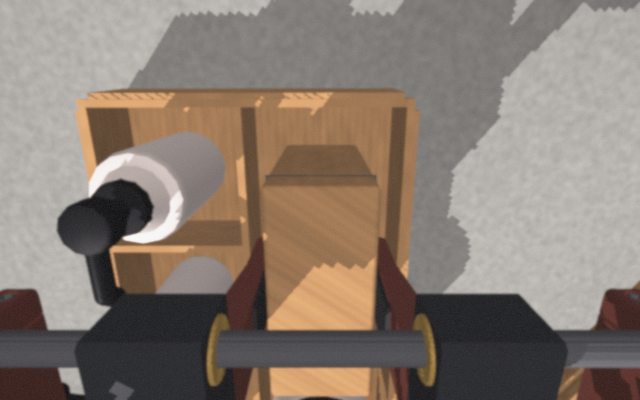

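Emit:
{"api": "jog_arm", "payload": {
  "increments": [
    {"tx": 0,"ty": 0.003,"tz": 0,"roll": 0,"jaw": 0.6},
    {"tx": 0,"ty": 0.003,"tz": 0,"roll": 0,"jaw": 0.6},
    {"tx": 0,"ty": 0.003,"tz": 0,"roll": 0,"jaw": 0.6},
    {"tx": 0,"ty": 0.003,"tz": 0,"roll": 0,"jaw": 0.45},
    {"tx": 0,"ty": 0.003,"tz": 0,"roll": 0,"jaw": 0.35},
    {"tx": 0,"ty": 0.003,"tz": 0,"roll": 0,"jaw": 0.35},
    {"tx": 0,"ty": 0.003,"tz": 0,"roll": 0,"jaw": 0.35},
    {"tx": 0,"ty": 0.003,"tz": 0,"roll": 0,"jaw": 0.35}
  ]
}}

```text
t: 23.55
tool_pos: [543.7, 93.4, 31.1]
eef_rot: [-1.571, -0.0, -0.969]
force: [0.5, -0.4, 0.0]
grip_width: 57.1
```

Emit:
{"api": "jog_arm", "payload": {
  "increments": [
    {"tx": 0,"ty": -0.02,"tz": 0,"roll": 0,"jaw": 0.35},
    {"tx": 0,"ty": -0.06,"tz": 0,"roll": 0,"jaw": 0.35},
    {"tx": 0,"ty": -0.1,"tz": 0,"roll": 0,"jaw": 0.35},
    {"tx": 0,"ty": -0.14,"tz": 0,"roll": 0,"jaw": 0.35},
    {"tx": -0.04,"ty": -0.16,"tz": 0,"roll": 0,"jaw": 0.3},
    {"tx": -0.08,"ty": -0.16,"tz": 0,"roll": 0,"jaw": 0.3},
    {"tx": -0.12,"ty": -0.16,"tz": 0,"roll": 0,"jaw": 0.3},
    {"tx": -0.16,"ty": -0.16,"tz": 0,"roll": 0,"jaw": 0.3}
  ]
}}

```text
t: 24.22
tool_pos: [452.0, 226.5, 191.7]
eef_rot: [-1.569, -0.001, -0.97]
force: [0.7, -0.1, -0.2]
grip_width: 61.6
```

Emit:
{"api": "jog_arm", "payload": {
  "increments": [
    {"tx": -0.04,"ty": 0,"tz": -0.01,"roll": 0,"jaw": 0.3},
    {"tx": -0.08,"ty": 0,"tz": -0.02,"roll": 0,"jaw": 0.3},
    {"tx": -0.08,"ty": 0,"tz": -0.02,"roll": 0,"jaw": 0.3},
    {"tx": -0.08,"ty": 0,"tz": -0.02,"roll": 0,"jaw": 0.3}
  ]
}}

```text
t: 24.55
tool_pos: [389.5, 281.6, 191.4]
eef_rot: [-1.57, -0.001, -0.963]
force: [0.9, -1.0, 0.1]
grip_width: 61.7
```

```bash
python3 - <<'E'
from workcell import *
from loc import *
s=sense();print(s['t'],s['tool_pos'],s['grip_width'])
for n in("top","scene"):
    p,d=snapshot(n);cv2.imwrite(f"pics/{n}F.png",p);np.save(f"pics/{n}F.npy",d)
    W=cloud(cal(n),d).reshape(-1,3)
    for k,(x,y,r,a,b) in dict(pk=(501,8.6,22,30,72),pB=(546.6,-57,22,45,72),pA=(456,74.5,22,45,72),jar=(611.6,-5,31.5,50,80),short=(355,-280,22,10,42),cap=(591.5,-286.5,22,15,68),ojar=(497,403,31,10,60)).items():
        q=W[np.hypot(W[:,0]-x,W[:,1]-y)<44 ];
        if len(q)>20: c,m,e=circ(q,r,a,b,(x,y));print(n,k,c.round(1),m,e.round(2),"top z",np.nanpercentile(q[:,2],98).round(1))
    q=W[(np.hypot(W[:,0]-543.6,W[:,1]-93.5)<65)&(W[:,2]>96)&(W[:,2]<112)];print(n,"soap",cv2.minAreaRect(q[:,:2].astype(np.float32)),np.median(q[:,2]),len(q))
E
```

```text
24.55 [389.48525555 281.61522336 191.43508044] 61.72703181090536
top pk [503.3   4.1] 190 13.36 top z 117.4
top pB [545.4 -58.1] 97 10.47 top z 118.7
top pA [468.3  68.6] 40 13.37 top z 118.9
top jar [610.4  -6.7] 66 0.64 top z 93.0
top short [ 355.5 -280.1] 56 0.85 top z 83.6
top cap [ 591.8 -286.9] 119 0.63 top z 99.0
top soap ((543.0692749023438, 92.21083068847656), (45.70643615722656, 96.21683502197266), 33.97259521484375) 104.69793260780435 614
scene pk [502.4   4.2] 207 7.28 top z 115.3
scene pB [545.8 -58. ] 153 1.88 top z 115.5
scene pA [455.9  74.4] 110 2.93 top z 115.6
scene jar [610.2  -6.3] 224 0.62 top z 89.2
scene short [ 355.  -279.4] 191 0.67 top z 81.5
scene cap [ 591.4 -286.2] 296 0.39 top z 96.0
scene ojar [498.9 403.7] 411 2.07 top z 65.4
scene soap ((544.8404541015625, 90.83723449707031), (43.875404357910156, 98.98567199707031), 34.586185455322266) 103.10483135453089 551
```

View pics/topF.png

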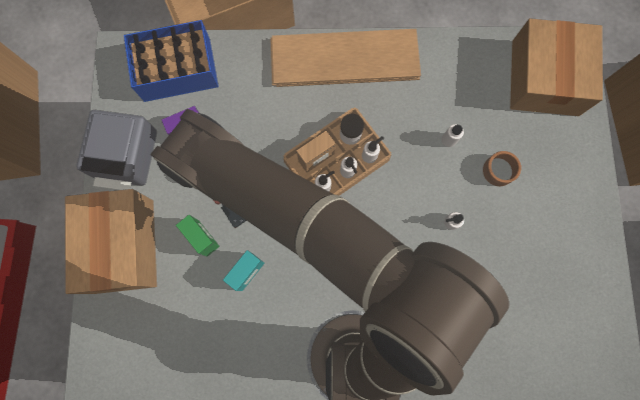

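View pics/sceneF.png

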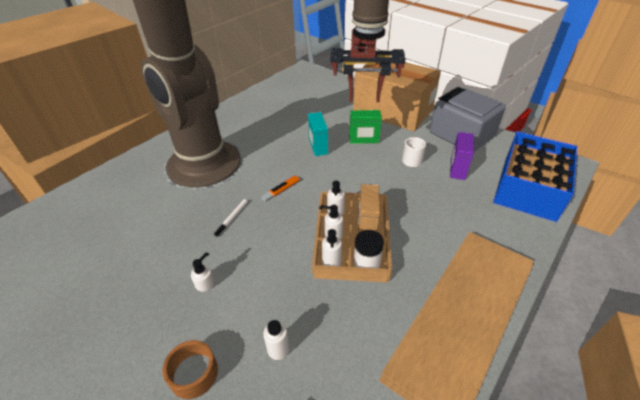

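```bash
python3 - <<'E'
from workcell import *
from h import *
a,b=[cv2.resize(cv2.imread(f"pics/top{k}.png")[140:185,325:375],None,fx=8,fy=8,interpolation=cv2.INTER_CUBIC) for k in"0F"]
cv2.imwrite("pics/cmp.png",np.hstack([a,b]))
W=[cloud(cal("top"),np.load(f"pics/top{k}.npy")).reshape(-1,3) for k in"0F"]
for w in W:
    q=w[(np.hypot(w[:,0]-499,w[:,1]-3)<30)&(w[:,2]>100)];print(len(q),q.mean(0).round(1))
E
```

```text
80 [494.6   0.7 115.5]
81 [494.8   0.9 114.9]
```

View pics/cmp.png

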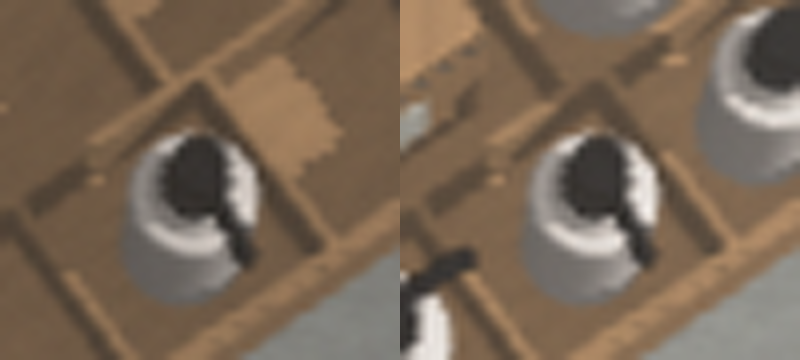

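The packed pump hasn't moved: it sits at the same pixels and its head position matches within 0.2 mm. Handing in.

```bash
python3 -c "
from workcell import *
print(finish_job())"
```

```text
the job is handed in; nothing more can be done
None
```

The carton is packed and the job was handed in at about 25 s. Both full-size pumps are in the end cells, the lidded jar is in the squarish cell, and the soap box stands upright in the long cell.

**Final checks:**
- **Heights:** the pump tops measured about 116 mm, the soap box 103–105 mm and the jar lid about 89 mm. These match each item standing on the 4 mm floor.
- **Position:** each item is within about 3 mm of its cell centre, though some final circle fits on the pumps were poor because of clutter. The fits from the top camera for all three pumps and from the scene camera for the packed pump had errors of 7–13 mm. I relied on the pictures and heights for those.
- **Packed pump:** it has not moved; its head position matches the first picture within 0.2 mm.
- **Items to leave:** the short pump, capped bottle and open jar are within 1 mm of where they started. The final top picture hid the open jar, so that one was checked from the scene camera only.

**One disagreement:** the fingertips were about 39 mm higher than the reported TCP. My first close went around the pump's collar without moving the bottle. I corrected the offset using the cameras, and every grasp after that was at the intended height.

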